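Load the last candle tin and wind it to the topping-up stop

TASK

Set the loose candle tin, which still needs topping up, upright in the one empty holder of the filling turntable and let go of it. Then wind the hand crank clockwise, several turns, until the tin is carried one station round, under the nozzle, and bears firmly but gently against the fixed stop with no play left; the thin tin dents if it is wound on hard. Turn the disc only by its crank, then let go of the crank, and leave the other things on the table where they are.

Things in the scene. Friction and masses are not known exactly. Their poses are not given: they have to be found in the camera images.
- tin: the loose candle tin: plain metal cup, 56 mm outside diameter, 66 mm tall, filled with set white wax to 6 mm below its rim, no wick, about 0.13 kg, its bottom edge bevelled (3 mm). Stands upright on the table. Origin: centre of its underside; z up.
- machine: the filling turntable: grey base plate 300 x 300 x 16 mm fixed to the table, gearbox on its -y side. Origin: on the disc's axis at table height; z up, x away from the robot, y to its left (yaw within 0.2 rad). The nozzle's tip is 145 mm above the table over the filling station; its column (226 mm high) stands at 120, 125 mm in this frame and its arm runs from there to the nozzle.
- disc: steel disc, 280 mm diameter, top 38 mm above the table, turning about the machine's z axis. Origin: on the axis, 28 mm above the table. It carries three holders on a 100 mm radius, 90 degrees apart, and a blank quarter; two holders have finished candle tins with wicks, tops 102 mm above the table, fixed in them. Self-locking: it stays where the crank leaves it. Not to be pushed by hand.
- holder (a point): centre of the floor of the one empty holder, 38 mm above the table; moves with the disc. The holder is a horseshoe of 4 mm aluminium wall, 26 mm high, inside radius 30 mm (2 mm play round the tin), open on the side that leads when the disc turns clockwise. Starts between 0.1 rad anticlockwise and 0.42 rad clockwise of the machine's -x side (nearest the robot).
- stop: fixed stop on a steel bracket. Origin: 56 mm above the table, 26 mm past the station: mean place of the flat rubber face (16 x 14 mm, looks to the machine's -x) of its nose, which a screw sets anywhere within 3 mm of there along x. The tin first slides back up to 4 mm in the holder almost freely, then bears (some 5 N per mm of handle travel). 10 N here adds 2 N at the handle. It dents at 40 N.
- crank_axis (a point): point on the upright axis of the hand crank, 78.5 mm above the table, fixed to the machine at -20, -225 mm. The crank is a black wheel, 108 mm diameter, top 51 mm above the table (low nut to 56 mm), right of the turntable. 12 rad of clockwise crank turn the disc 1 rad clockwise: 2 to 3.5 turns for this job.
- handle (a point): point on the axis of the crank's upright handle, 78.5 mm above the table. A black cylinder, 22 mm diameter, from 51.5 to 96.5 mm above the table, 40 mm from the crank axis. It spins on its own pin, so it can be led round without turning the hand. Running friction at the handle is about 3 N. Starts at any angle.
- jar: bystander: wide glass jar with metal lid, 68 mm diameter, 75 mm tall. Origin under its centre.
- bottle_a: bystander: small black bottle, 38 mm diameter, 85 mm tall, standing on the base plate's far right corner. Origin under its centre.
- bottle_b: bystander: small black bottle, 28 mm diameter, 70 mm tall, left of the machine. Origin under its centre.
- bottle_c: bystander: black bottle, 38 mm diameter, 85 mm tall, left of the machine. Origin under its centre.
- bottle_d: bystander: small black bottle, 28 mm diameter, 70 mm tall, right of the crank. Origin under its centre.
- spoon: bystander: steel spoon lying on the table at the right.
- station (a point): the filling station: point under the nozzle, 38 mm above the table, at 0, +100 mm in the machine frame. The holder centre, turning clockwise from above, is within about 5 mm of here when the tin bears on the stop; just where depends on the stop's setting and must be felt.
Not all that is in view belongs to the job. Leave any blue, green or pink look-alike of the tin alone.

How it is judged:
On the way, in this order (a step that is already met when the one before it is completed fails the run):
1. the tin stands in the empty holder, let go (horizontal distance between tin and holder below 0.005 m and z of tin in the frame of holder below 0.003 m and angle between tin's own z axis and vertical below 0.08 rad and contact force between the fingers and tin below 0.1 N), for 0.2 s.
2. wound round, the tin bears against the stop (contact force between tin and stop above 2 N and horizontal distance between tin and holder below 0.005 m), for 0.2 s.
At the end, for the whole second after the job is handed in: the tin stands upright (within 0.08 rad) on the floor of its holder (underside within 3 mm of the floor, centre within 5 mm), the disc is at rest, and the tin bears on the stop with 2 to 35 N after the crank has been let go (all of step 2 and contact force between tin and stop below 35 N and z of tin in the frame of holder below 0.003 m and angle between tin's own z axis and vertical below 0.08 rad and angular speed of disc below 0.02 rad/s and linear speed of tin below 0.01 m/s); the robot touches nothing.
It fails at once if the tin is wound against the stop with more than 40 N (dented) (contact force between tin and stop above 40 N).
It fails at once if the disc is pushed by hand (more than 8 N) (contact force between any of the fingers, the arm and disc above 8 N).
It fails at once if another thing on the table is moved by more than 30 mm (distance of any of jar, bottle_a, bottle_b, bottle_c, bottle_d, spoon from where it was at the start of the episode above 0.03 m).
It also fails if it takes over 72 s, if anything falls off the work surface, if the arm or the gripper's body presses on something with over 40 N, if the wrist force passes 120 N, or if a joint passes its speed limit or range.

ROBOT

A 6-joint arm with a two-finger parallel gripper is mounted at the origin on the work surface. World frame = base frame: x ahead of the robot, y to its left, z up, the work surface at z = 0. Lengths are in m, angles in rad, forces in N, time in s.
With the tool pointing down it reaches from about 0.35 to 0.775 m from the base axis. Payload 7.3 kg.
Tool frame: the origin (TCP) lies at the very end of the fingers, on their centre line; the grasp point (between the pads) lies 19 mm behind it; z points along the fingers, x is the direction in which the jaws open and shut, and the axes are right-handed (so a half turn about z gives the same grasp; the last joint's range is limited). The gripper opens to 92 mm and grips with 3 to 60 N. Pads are 19 mm wide; open, the fingers measure 130 mm over their backs; the gripper's body (75 mm by 190 mm) begins 47 mm behind the grasp point.
Start: joints at [0.995, 0.342, 1.524, -0, 1.275, -0.146], TCP at [0.219, 0.477, 0.227] pointing down, gripper open.
Joint ranges: [-2.53, 2.53], [-0.77, 2.02], [0.04, 2.7], [-1, 4.14], [0.28, 2.66], [-3.11, 3.11]. Speed limits (rad/s): [2.57, 2.57, 3.14, 3.14, 3.14, 3.14].

INTERFACE

Orientations are given as [roll, pitch, yaw] about the fixed x, y, z axes, in that order (R = Rz(yaw) Ry(pitch) Rx(roll)).
In Python, from cell import observe, read_camera, camera_params, hand_in gives the robot as it stands.
- The arm moves only by the tool apply_moves, never from a script. Its argument "increments" is a list of rows, each an object with "grip": the opening, from 0 (shut) to 1 (fully open); "linear": the shift along the world's x, y, z in mm, a list of three; "turn": the turn, a rotation vector about the world's x, y, z in units of 6 degrees (1.0 is 6 degrees), a list of three. A call has 1 to 10 rows; each row is the pose to reach, as a shift and turn from the pose commanded when the call began; what a row does not reach only later rows make up. A row lasts 1/10 s, in which the tool goes at most 50 mm and 8.59 degrees, less where a joint would pass 70% of its speed; a pose out of reach is approached as far as the arm can. A call with a gripper value outside its range is refused whole. The fingers move at their own pace and stop on an object; "grip_force" is the grip in N (left out, the last holds). Time passes only in rows, so rows that repeat a pose let the fingers close. It gives the time, the measured TCP pose, the force and the opening at its end, in the units of the state.
- observe(): the state, without advancing time (a new reading comes with each control period).
- read_camera(name): name is "scene" or "top" or "wrist"; returns the picture (420x560x3 uint8, red, green, blue); there is no depth.
- camera_params(name): a dict with "camera_matrix" (3x3 intrinsics, pixels), "k1" (the pictures are not rectified: a ray, as slopes to the right and down, at radius r is drawn at 1 + k1 r^2 times it, then the intrinsics apply), "world_to_cam" (4x4, takes a point from world to camera coordinates); the wrist camera has in their place "hand_eye" (4x4, takes a point from camera to tool coordinates, whose origin is the TCP and whose axes are the tool frame's). Camera axes: x right, y up, looking along -z (the intrinsics and any distortion apply to the point x, -y, -z); pixel columns grow to the right and rows downward; lengths in m; the calibration is good to about 2 mm. A picture is of the moment at which its call begins: read the wrist's pose just before it. camera_params takes no time and is no camera call.
- hand_in(): hands the job in, once; it reports no verdict.
The state is a dict: "time": time; "qpos": joint angles; "qvel": joint speeds; "joint_efforts": joint torques, N m; "tool_pos": TCP position; "tool_rot": TCP orientation; "contact_force": force on the tool from outside, world axes, zero at the start; "torque": the same for the moment, N m; "opening": finger opening in m.
Only numpy, scipy, OpenCV 4.12 (cv2) and the standard library are available. Lean on these libraries where they do the work, as an engineer would, in place of code of your own. Each camera call takes 0.05 s, during which the arm holds its last target.

## Working session

There is one attempt and no reset: what is moved stays moved. The work goes in short steps, Python scripts to look and compute and a tool call to move; the robot and the scene stay as the last step left them, time stands still between calls to the robot, and variables do not carry over. Pictures are saved under pics/ and viewed, and the job is handed in when it is done.

Besides the shell and the picture viewer there is one more tool, called by a JSON object that holds its "op" and its "data", one argument or row to a line. apply_moves: Moves the arm, as the interface text tells. Its arguments: {"type":"object","properties":{"increments":{"type":"array","items":{"type":"object","properties":{"grip":{"type":"number"},"linear":{"type":"array","items":{"type":"number"}},"turn":{"type":"array","items":{"type":"number"}}}}},"grip_force":{"type":"number"}},"required":["increments"]}

```bash
ls; mkdir -p pics; python3 - <<'E'
from cell import *
import cv2
print(observe())
for n in ["scene","top","wrist"]:
    im=read_camera(n); cv2.imwrite(f"pics/{n}0.png",im[:,:,::-1]); print(n,camera_params(n))
E
```

```text
pics
{'time': 0.0, 'qpos': array([ 9.95045028e-01,  3.42707219e-01,  1.52504308e+00, -2.07242767e-05,
        1.27539693e+00, -1.46003039e-01]), 'qvel': array([-0.00042085,  0.000831  ,  0.00261886,  0.00152408, -0.0005902 ,
        0.00079597]), 'joint_efforts': array([ 4.35839211e-04, -4.31261909e+01, -2.44210517e+01,  7.17068324e-02,
        5.62585273e-02, -1.53894198e-04]), 'tool_pos': array([0.2184928 , 0.4769118 , 0.22604392]), 'tool_rot': array([-3.14138609e+00,  1.54091948e-03,  1.14105427e+00]), 'contact_force': array([ 0.03881652, -1.73067657,  0.29292232]), 'torque': array([-0.03784892, -0.0320082 , -0.04920727]), 'opening': 0.09157953000151457}
scene {'camera_matrix': array([[427.89070471,   0.        , 272.76217802],
       [  0.        , 427.89070471, 208.79733128],
       [  0.        ,   0.        ,   1.        ]]), 'k1': -0.12820229456641288, 'world_to_cam': array([[-0.40814858,  0.9127807 , -0.01568874,  0.19444515],
       [-0.77909973, -0.33931302,  0.52713403,  0.38714348],
       [ 0.47583437,  0.2273721 ,  0.84963732, -1.31051024],
       [ 0.        ,  0.    
[... 362 characters left out ...]
, -0.55870466],
       [-0.10435555,  0.0093205 ,  0.99449638, -1.01236298],
       [ 0.        ,  0.        ,  0.        ,  1.        ]])}
wrist {'camera_matrix': array([[345.61185962,   0.        , 283.10912033],
       [  0.        , 345.61185962, 206.39201264],
       [  0.        ,   0.        ,   1.        ]]), 'k1': -0.04608326253339169, 'hand_eye': array([[ 9.99999323e-01,  1.03040190e-03,  5.41210109e-04,
        -4.21367677e-04],
       [ 1.13236759e-03, -9.68819083e-01, -2.47766629e-01,
        -6.61978610e-02],
       [ 2.69035476e-04,  2.47767074e-01, -9.68819593e-01,
        -1.57872122e-01],
       [ 0.00000000e+00,  0.00000000e+00,  0.00000000e+00,
         1.00000000e+00]])}
```

View pics/top0.png

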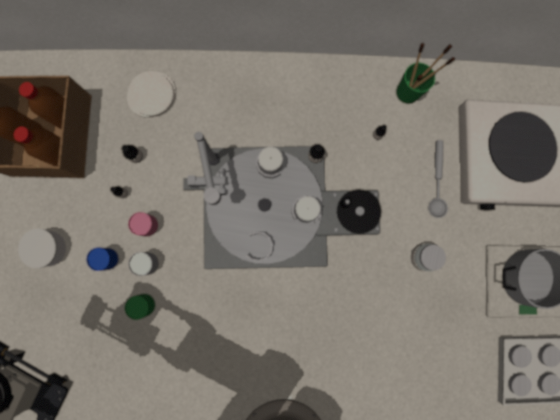

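View pics/scene0.png

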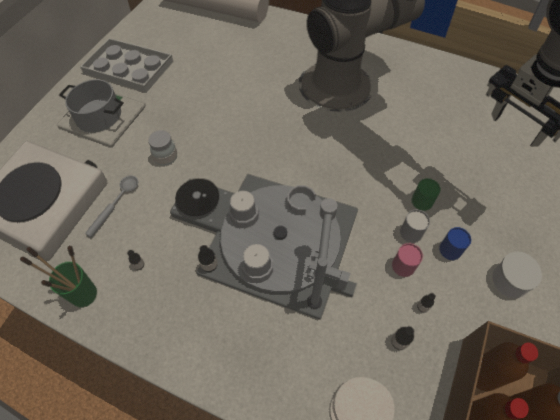

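View pics/wrist0.png

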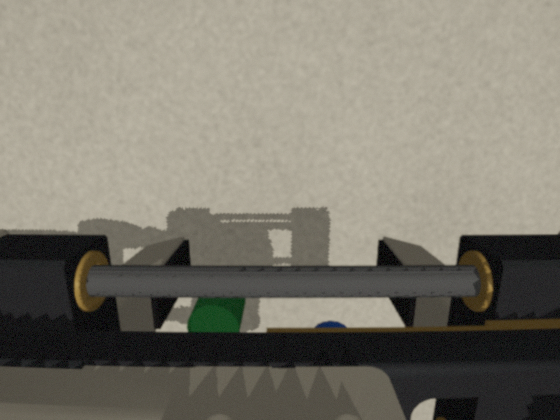

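```bash
cat > h.py <<'E'
import numpy as np, cv2
from cell import *
def ray(n,u,v,pose=None):
    p=camera_params(n);K=p["camera_matrix"]
    d=np.array([(u-K[0,2])/K[0,0],(v-K[1,2])/K[1,1]])
    s=d.copy()
    for _ in range(20): s=d/(1+p["k1"]*(s@s))
    c=np.array([s[0],-s[1],-1.0])
    if n=="wrist":
        from scipy.spatial.transform import Rotation as R
        T=np.eye(4);T[:3,:3]=R.from_euler('xyz',pose[1]).as_matrix();T[:3,3]=pose[0]
        M=T@p["hand_eye"]
    else: M=np.linalg.inv(p["world_to_cam"])
    return M[:3,3],M[:3,:3]@c
def at(n,u,v,z,pose=None):
    o,d=ray(n,u,v,pose);return (o+d*(z-o[2])/d[2]).round(4)
def proj(n,P,pose=None):
    p=camera_params(n);K=p["camera_matrix"]
    if n=="wrist":
        from scipy.spatial.transform import Rotation as R
        T=np.eye(4);T[:3,:3]=R.from_euler('xyz',pose[1]).as_matrix();T[:3,3]=pose[0]
        W=np.linalg.inv(T@p["hand_eye"])
    else: W=p["world_to_cam"]
    c=W@np.append(P,1);s=np.array([c[0],-c[1]])/-c[2];s=s*(1+p["k1"]*(s@s))
    return np.array([K[0,0]*s[0]+K[0,2],K[1,1]*s[1]+K[1,2]])
E
python3 - <<'E'
import cv2
t=cv2.imread("pics/top0.png");s=cv2.imread("pics/scene0.png")
cv2.imwrite("pics/c1.png",cv2.resize(t[130:280,180:390],None,fx=3.8,fy=3.8,interpolation=cv2.INTER_CUBIC))
cv2.imwrite("pics/c2.png",cv2.resize(t[200:330,70:220],None,fx=4,fy=4,interpolation=cv2.INTER_CUBIC))
cv2.imwrite("pics/c3.png",cv2.resize(s[160:320,160:370],None,fx=3.7,fy=3.7,interpolation=cv2.INTER_CUBIC))
E
```

```text
(no output)
```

View pics/c1.png

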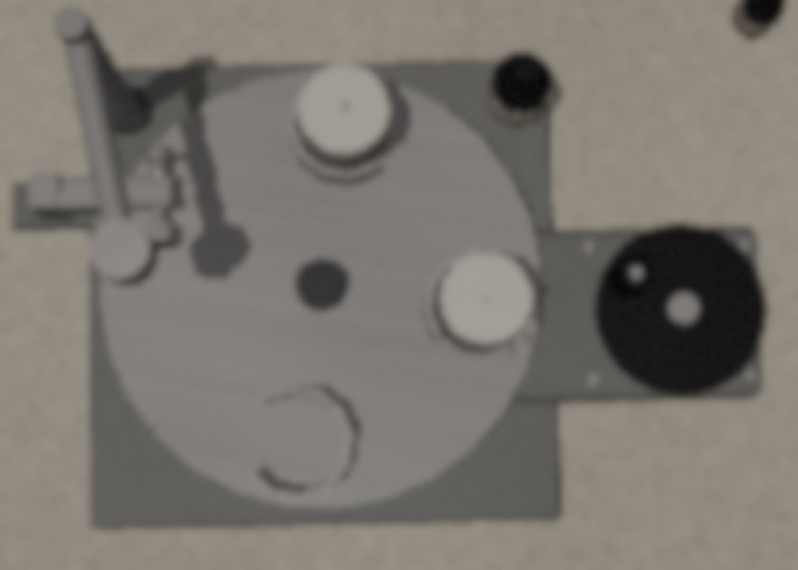

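View pics/c2.png

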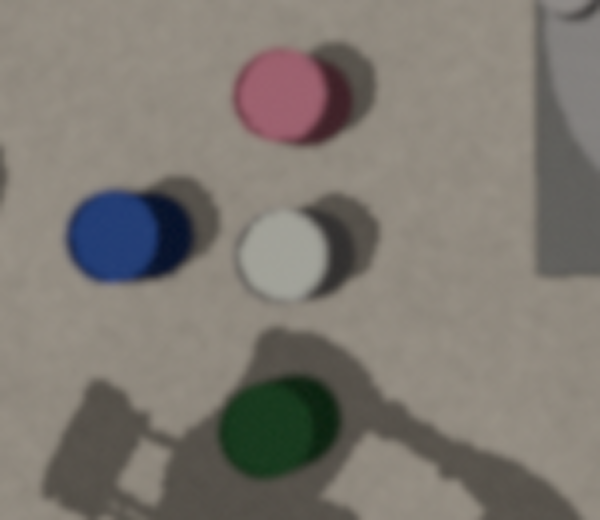

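View pics/c3.png

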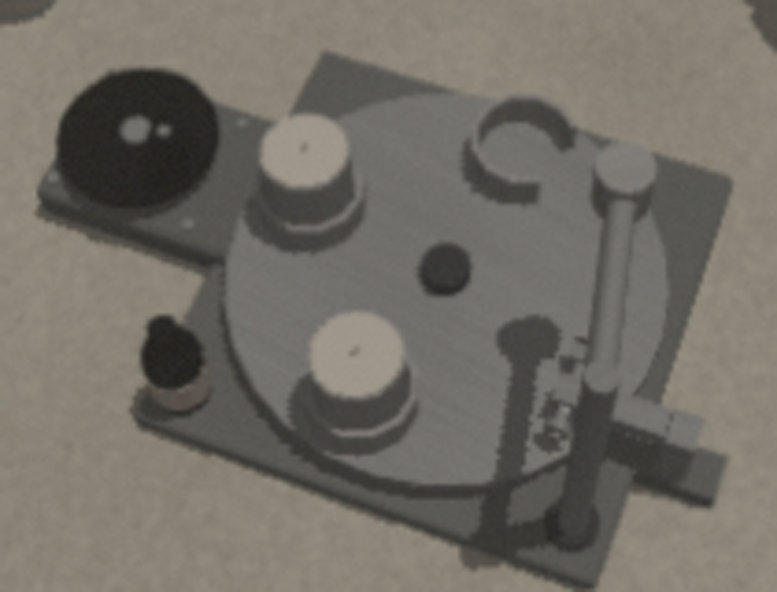

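```bash
python3 - <<'E'
from h import *
def c1(u,v): return (u+.5)/3.8+180-.5,(v+.5)/3.8+130-.5
def c2(u,v): return (u+.5)/4+70-.5,(v+.5)/4+200-.5
def c3(u,v): return (u+.5)/3.7+160-.5,(v+.5)/3.7+160-.5
T=lambda c,z:at("top",*c,z); S=lambda c,z:at("scene",*c,z)
print("plate corners",[T(c1(*p),.016) for p in [(92,527),(560,516),(93,66)]])
print("tinA",T(c1(345,110),.102),S(c3(357,355),.102)); print("tinB",T(c1(487,299),.102),S(c3(305,151),.102))
print("crank nut",T(c1(683,308),.056),S(c3(135,130),.056)); print("handle",T(c1(636,272),.0965),S(c3(164,131),.0965))
print("holder rim pts",[T(c1(*p),.064) for p in [(265,400),(315,384),(358,432),(340,475),(297,489),(262,472)]])
print("nozzle top",T(c1(123,250),.17))
print("tin",T(c2(284,254),.066)); 
print("pink",T(c2(283,95),.066),"blue",T(c2(115,236),.066),"green",T(c2(267,428),.066))
print("hub",T(c1(322,285),.045),S(c3(445,268),.045))
for n,u,v in [("jar?",40,247)]: print(at("top",u,v,.07))
E
```

```text
plate corners [array([0.4153, 0.2022, 0.016 ]), array([ 0.4304, -0.0948,  0.016 ]), array([0.7139, 0.2152, 0.016 ])]
tinA [0.6694 0.048  0.102 ] [0.6698 0.0501 0.102 ]
tinB [ 0.5582 -0.0391  0.102 ] [ 0.5581 -0.0377  0.102 ]
crank nut [ 0.5612 -0.1645  0.056 ] [ 0.5626 -0.164   0.056 ]
handle [ 0.5775 -0.1282  0.0965] [ 0.5769 -0.1272  0.0965]
holder rim pts [array([0.4968, 0.0921, 0.064 ]), array([0.5074, 0.062 , 0.064 ]), array([0.4789, 0.0349, 0.064 ]), array([0.4526, 0.0451, 0.064 ]), array([0.4434, 0.0709, 0.064 ]), array([0.4531, 0.0925, 0.064 ])]
nozzle top [0.572  0.1665 0.17  ]
tin [0.4241 0.3415 0.066 ]
pink [0.516  0.3472 0.066 ] blue [0.4309 0.4422 0.066 ] green [0.3243 0.3465 0.066 ]
hub [0.5705 0.0601 0.045 ] [0.5699 0.0606 0.045 ]
[0.4529 0.5846 0.07  ]
```

```bash
cat > ov.py <<'E'
from h import *
def overlay(src,n,out,crop,circs,f=4,pose=None):
    im=cv2.imread(src);x0,x1,y0,y1=crop
    im=cv2.resize(im[y0:y1,x0:x1],None,fx=f,fy=f,interpolation=cv2.INTER_CUBIC)
    for (c,r,z,col) in circs:
        pts=[]
        for a in np.linspace(0,2*np.pi,90):
            u,v=proj(n,np.array([c[0]+r*np.cos(a),c[1]+r*np.sin(a),z]),pose)
            pts.append([(u+.5-x0)*f,(v+.5-y0)*f])
        cv2.polylines(im,[np.int32(pts)],True,col,1,cv2.LINE_AA)
    cv2.imwrite(out,im)
E
python3 - <<'E'
from ov import *
R,G,Y=(0,0,255),(0,255,0),(0,255,255)
ax=np.array([.571,.0605])
ho=np.array([.4718,.0728])
cs=[(ax,.14,.038,R),(ho,.034,.064,G),(ho,.03,.038,Y),((.6696,.049),.028,.102,R),((.5581,-.0384),.028,.102,R),((.5615,-.1648),.054,.051,R),((.5772,-.1277),.011,.0965,G)]
overlay("pics/top0.png","top","pics/o1.png",(190,390,130,275),cs)
overlay("pics/scene0.png","scene","pics/o2.png",(165,365,170,315),cs)
E
```

```text
(no output)
```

View pics/o1.png

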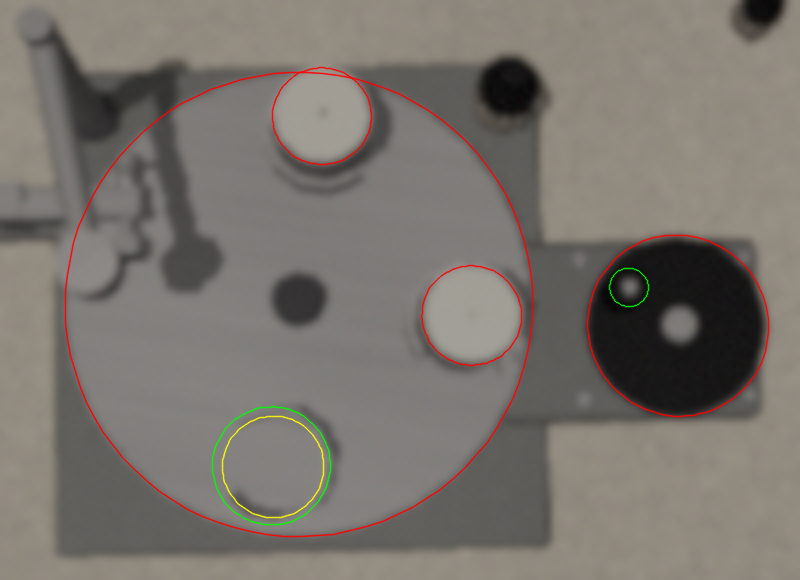

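View pics/o2.png

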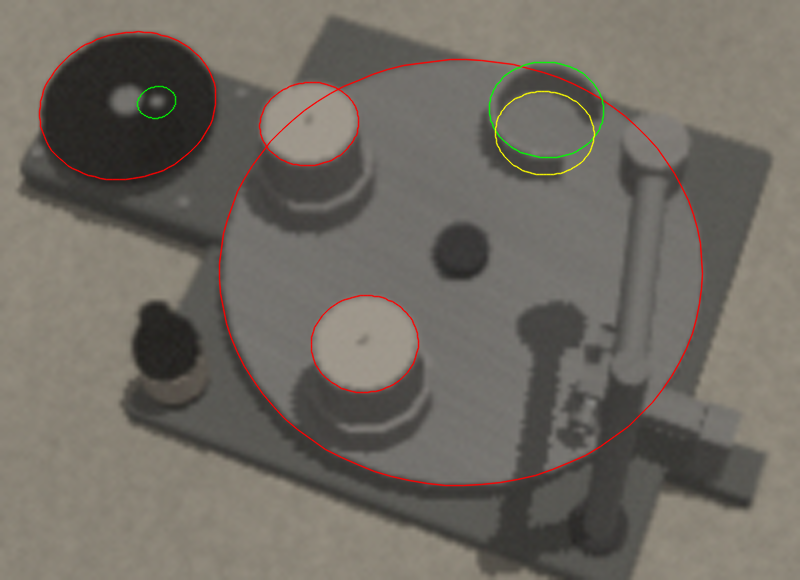

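{"op": "apply_moves", "data": {
  "increments": [
    {"grip":1,"linear":[15,-10,0],"turn":[0,0,1.1]},
    {"grip":1,"linear":[40,-26,0],"turn":[0,0,2.4]},
    {"grip":1,"linear":[68,-45,-5],"turn":[0,0,3.7]},
    {"grip":1,"linear":[96,-63,-10],"turn":[0,0,5]},
    {"grip":1,"linear":[124,-82,-17],"turn":[0,0,6.4]},
    {"grip":1,"linear":[152,-100,-24],"turn":[0,0,7.8]},
    {"grip":1,"linear":[178,-117,-30],"turn":[0,0,9.2]},
    {"grip":1,"linear":[196,-129,-35],"turn":[0,0,10.5]},
    {"grip":1,"linear":[205,-135,-37],"turn":[0,0,11.6]},
    {"grip":1,"linear":[205,-135,-37],"turn":[0,0,11.6]}
  ]
}}

```text
time: 1.15
tool_pos: [0.4246, 0.3412, 0.189]
tool_rot: [-3.14, -0.0, 2.355]
contact_force: [-0.6, 1.0, 0.1]
opening: 0.0918
```

```bash
python3 - <<'E'
from ov import *
o=observe();print(o["time"],o["tool_pos"],o["tool_rot"],o["contact_force"])
im=read_camera("wrist");cv2.imwrite("pics/w1.png",im[:,:,::-1])
overlay("pics/w1.png","wrist","pics/w1o.png",(0,560,0,420),[((.4241,.3415),.028,.066,(0,0,255))],1.4,(o["tool_pos"],o["tool_rot"]))
E
```

```text
1.15 [0.42460694 0.34120816 0.18896416] [-3.14030559e+00 -1.57531218e-04  2.35458395e+00] [-0.60554827  1.01373381  0.13344972]
```

View pics/w1o.png

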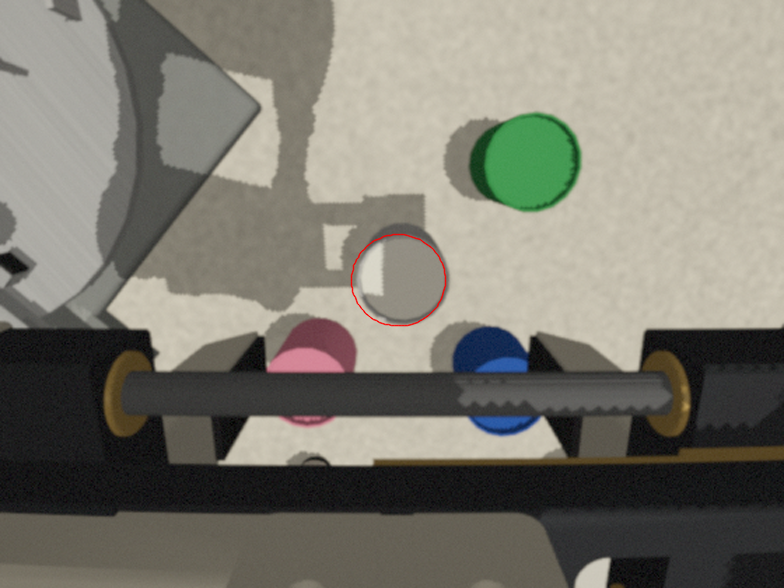

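{"op": "apply_moves", "data": {
  "grip_force": 15,
  "increments": [
    {"grip":1,"linear":[0,0,-20]},
    {"grip":1,"linear":[0,0,-60]},
    {"grip":1,"linear":[0,0,-100]},
    {"grip":1,"linear":[0,0,-130]},
    {"grip":1,"linear":[0,0,-148]},
    {"grip":1,"linear":[0,0,-156]},
    {"grip":1,"linear":[0,0,-156]}
  ]
}}

```text
schema error: expected keys grip, linear, turn
```

{"op": "apply_moves", "data": {
  "grip_force": 15,
  "increments": [
    {"grip":0.55,"linear":[0,0,0]},
    {"grip":0.55,"linear":[0,0,0]},
    {"grip":0.5,"linear":[0,0,0]},
    {"grip":0.5,"linear":[0,0,0]},
    {"grip":0.5,"linear":[0,0,0]},
    {"grip":0.5,"linear":[0,0,0]}
  ]
}}

```text
schema error: expected keys grip, linear, turn
```

{"op": "apply_moves", "data": {
  "grip_force": 15,
  "increments": [
    {"grip":1,"linear":[0,0,-20],"turn":[0,0,0]},
    {"grip":1,"linear":[0,0,-60],"turn":[0,0,0]},
    {"grip":1,"linear":[0,0,-100],"turn":[0,0,0]},
    {"grip":1,"linear":[0,0,-130],"turn":[0,0,0]},
    {"grip":1,"linear":[0,0,-148],"turn":[0,0,0]},
    {"grip":1,"linear":[0,0,-156],"turn":[0,0,0]},
    {"grip":1,"linear":[0,0,-156],"turn":[0,0,0]}
  ]
}}

```text
time: 1.9
tool_pos: [0.4228, 0.3426, 0.0332]
tool_rot: [-3.14, -0.001, 2.355]
contact_force: [-0.4, 0.1, -0.1]
opening: 0.092
```

{"op": "apply_moves", "data": {
  "grip_force": 15,
  "increments": [
    {"grip":0.65,"linear":[0,0,0],"turn":[0,0,0]},
    {"grip":0.6,"linear":[0,0,0],"turn":[0,0,0]},
    {"grip":0.5,"linear":[0,0,0],"turn":[0,0,0]},
    {"grip":0.5,"linear":[0,0,0],"turn":[0,0,0]},
    {"grip":0.5,"linear":[0,0,0],"turn":[0,0,0]},
    {"grip":0.5,"linear":[0,0,0],"turn":[0,0,0]}
  ]
}}

```text
time: 2.5
tool_pos: [0.4238, 0.3425, 0.0342]
tool_rot: [3.141, -0.0, 2.356]
contact_force: [-1.9, 1.1, 2.6]
opening: 0.0557
```

{"op": "apply_moves", "data": {
  "increments": [
    {"grip":0.5,"linear":[0,0,15],"turn":[0,0,0]},
    {"grip":0.5,"linear":[0,0,45],"turn":[0,0,0]},
    {"grip":0.5,"linear":[0,0,75],"turn":[0,0,0]},
    {"grip":0.5,"linear":[0,-10,90],"turn":[0,0,0]},
    {"grip":0.5,"linear":[-5,-35,95],"turn":[0,0,0]},
    {"grip":0.5,"linear":[-10,-70,95],"turn":[0,0,0]},
    {"grip":0.5,"linear":[-15,-105,95],"turn":[0,0,0]},
    {"grip":0.5,"linear":[-18,-130,95],"turn":[0,0,0]},
    {"grip":0.5,"linear":[-19,-142,95],"turn":[0,0,0]},
    {"grip":0.5,"linear":[-19,-142,95],"turn":[0,0,0]}
  ]
}}

```text
time: 3.5
tool_pos: [0.4045, 0.1989, 0.1285]
tool_rot: [-3.141, -0.0, 2.353]
contact_force: [0.3, -0.0, -1.6]
opening: 0.0557
```

```bash
python3 - <<'E'
from ov import *
o=observe();print(o["time"],o["tool_pos"],o["tool_rot"],o["contact_force"],o["opening"])
im=read_camera("wrist");cv2.imwrite("pics/w2.png",im[:,:,::-1])
R,G,Y=(0,0,255),(0,255,0),(0,255,255)
ho=(.4718,.0728);p=o["tool_pos"]
overlay("pics/w2.png","wrist","pics/w2o.png",(0,560,0,420),[(ho,.034,.064,G),(ho,.03,.064,R),(ho,.03,.038,Y),((.571,.0605),.14,.038,R),(p[:2],.028,p[2]+.032,R)],1.4,(p,o["tool_rot"]))
E
```

```text
3.5 [0.4045012  0.19892152 0.1285107 ] [-3.14081083e+00 -3.64585124e-04  2.35343499e+00] [ 0.30600392 -0.04860906 -1.6086385 ] 0.05570654174349345
```

View pics/w2o.png

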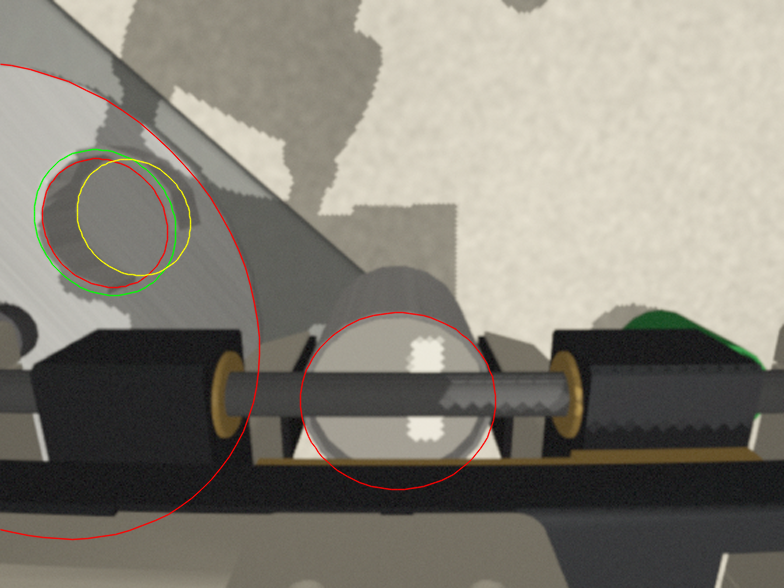

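```bash
python3 - <<'E'
from ov import *
im=cv2.imread("pics/w2.png")
c=cv2.resize(im[80:240,0:180],None,fx=4,fy=3.7,interpolation=cv2.INTER_CUBIC)
c=cv2.resize(im[90:235,0:180],None,fx=4,fy=4,interpolation=cv2.INTER_CUBIC)
c=cv2.normalize(c,None,0,255,cv2.NORM_MINMAX); g=cv2.createCLAHE(4,(3,3)).apply(cv2.cvtColor(c,6)); cv2.imwrite("pics/w2c.png",g)
E
```

```text
(no output)
```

View pics/w2c.png

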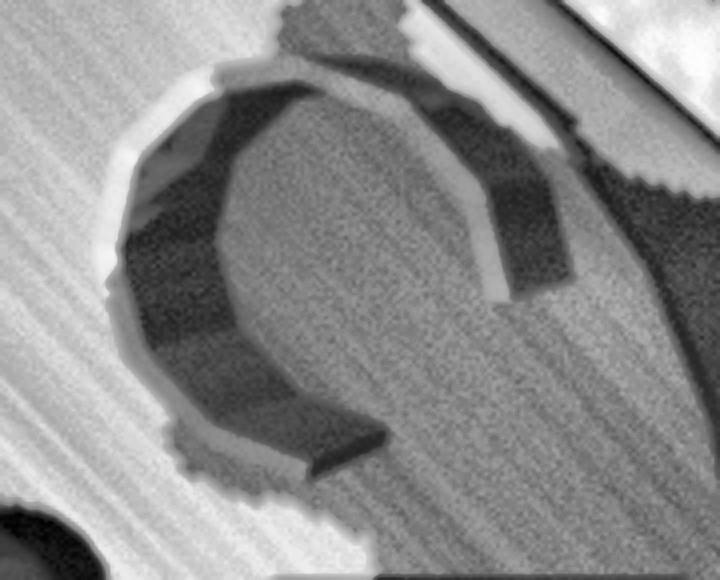

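```bash
python3 - <<'E'
from ov import *
from scipy.optimize import least_squares
pose=(np.array([0.4045012,0.19892152,0.1285107]),np.array([-3.14081083,-3.646e-4,2.353435]))
def W(ps,z): return np.array([at("wrist",(u+.5)/4-.5,(v+.5)/4-.5+90,z,pose)[:2] for u,v in ps])
out=W([(100,245),(130,145),(215,70),(300,55),(410,100),(485,190),(511,298),(308,478),(208,430),(118,330)],.064)
inn=W([(118,235),(145,155),(225,92),(315,88),(393,115),(470,205),(487,300)],.064)
fl=W([(218,240),(238,160),(300,100),(240,335),(295,385),(388,430)],.038)
for n,p in [("out",out),("in",inn),("floor",fl)]:
    f=least_squares(lambda q:np.hypot(*(p-q[:2]).T)-q[2],[.47,.07,.03]).x
    r={"out":.034,"in":.030,"floor":.03}[n]
    g=least_squares(lambda q:np.hypot(*(p-q[:2]).T)-r,[.47,.07]).x
    print(n,f,g,(1e3*(np.hypot(*(p-g).T)-r)).round(1))
tips=W([(499,300),(310,465)],.064);print(tips)
E
```

```text
out [0.46987369 0.07282677 0.03426388] [0.46984929 0.07269856] [ 0.6 -0.4 -0.2  0.6  0.3  0.2  0.3  0.8 -0.6  0.8]
in [0.47064398 0.07297065 0.03106087] [0.46957526 0.072228  ] [ 1.3  0.3 -0.3 -0.7  0.4  0.8  0.6]
floor [0.47100409 0.07289599 0.03104162] [0.47204432 0.0720826 ] [-0.3 -0.1  0.8  0.6 -0.8  1. ]
[[0.4506 0.0986]
 [0.4954 0.0928]]
```

{"op": "apply_moves", "data": {
  "increments": [
    {"grip":0.5,"linear":[2,-25,0],"turn":[0,0,0]},
    {"grip":0.5,"linear":[6,-60,0],"turn":[0,0,0]},
    {"grip":0.5,"linear":[15,-95,0],"turn":[0,0,0]},
    {"grip":0.5,"linear":[35,-118,0],"turn":[0,0,0]},
    {"grip":0.5,"linear":[55,-126,0],"turn":[0,0,0]},
    {"grip":0.5,"linear":[66,-127,0],"turn":[0,0,0]},
    {"grip":0.5,"linear":[66,-127,-15],"turn":[0,0,0]},
    {"grip":0.5,"linear":[66,-127,-25],"turn":[0,0,0]},
    {"grip":0.5,"linear":[66,-127,-25],"turn":[0,0,0]}
  ]
}}

```text
time: 4.45
tool_pos: [0.4693, 0.0743, 0.1021]
tool_rot: [-3.139, -0.003, 2.357]
contact_force: [-0.5, -0.3, -1.4]
opening: 0.0553
```

{"op": "apply_moves", "data": {
  "increments": [
    {"grip":0.5,"linear":[0,0,-5],"turn":[0,0,0]},
    {"grip":0.5,"linear":[0,0,-10],"turn":[0,0,0]},
    {"grip":0.5,"linear":[0,0,-14],"turn":[0,0,0]},
    {"grip":0.5,"linear":[0,0,-16],"turn":[0,0,0]},
    {"grip":0.5,"linear":[0,0,-16],"turn":[0,0,0]}
  ]
}}

```text
time: 4.95
tool_pos: [0.4706, 0.0733, 0.0875]
tool_rot: [-3.141, -0.0, 2.356]
contact_force: [0.7, -0.9, -1.4]
opening: 0.0555
```

```bash
python3 - <<'E'
from ov import *
o=observe();print(o["time"],o["tool_pos"],o["tool_rot"],o["contact_force"],o["torque"],o["opening"])
im=read_camera("scene");cv2.imwrite("pics/s3.png",im[:,:,::-1])
R,G,Y=(0,0,255),(0,255,0),(0,255,255)
overlay("pics/s3.png","scene","pics/s3o.png",(200,360,140,260),[((.471,.073),.034,.064,G)],5)
E
```

```text
4.95 [0.47059296 0.07328447 0.08754837] [-3.14133464e+00 -4.27386755e-04  2.35565784e+00] [ 0.72309193 -0.86287883 -1.36687213] [ 0.09350296  0.06932252 -0.00694427] 0.0554520571248403
```

View pics/s3o.png

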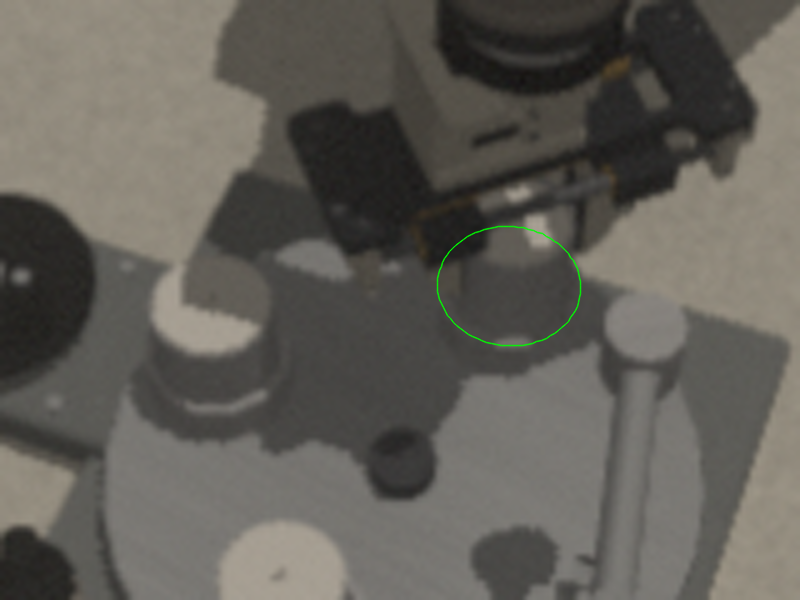

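{"op": "apply_moves", "data": {
  "increments": [
    {"grip":0.5,"linear":[0,0,-5],"turn":[0,0,0]},
    {"grip":0.5,"linear":[0,0,-10],"turn":[0,0,0]},
    {"grip":0.5,"linear":[0,0,-13],"turn":[0,0,0]},
    {"grip":0.5,"linear":[0,0,-15],"turn":[0,0,0]},
    {"grip":0.5,"linear":[0,0,-15.5],"turn":[0,0,0]},
    {"grip":0.5,"linear":[0,0,-15.5],"turn":[0,0,0]}
  ]
}}

```text
time: 5.6
tool_pos: [0.4708, 0.0733, 0.0722]
tool_rot: [3.142, -0.0, 2.356]
contact_force: [-0.1, -0.0, -1.5]
opening: 0.0558
```

{"op": "apply_moves", "data": {
  "increments": [
    {"grip":0.5,"linear":[0,0,-0.5],"turn":[0,0,0]},
    {"grip":0.65,"linear":[0,0,-0.5],"turn":[0,0,0]},
    {"grip":0.8,"linear":[0,0,-0.5],"turn":[0,0,0]},
    {"grip":0.9,"linear":[0,0,-0.5],"turn":[0,0,0]},
    {"grip":0.9,"linear":[0,0,-0.5],"turn":[0,0,0]},
    {"grip":0.9,"linear":[0,0,-0.5],"turn":[0,0,0]}
  ]
}}

```text
time: 6.2
tool_pos: [0.4708, 0.0733, 0.0717]
tool_rot: [3.142, -0.0, 2.356]
contact_force: [-0.4, -0.2, -0.1]
opening: 0.0819
```

{"op": "apply_moves", "data": {
  "increments": [
    {"grip":0.9,"linear":[0,0,12],"turn":[0,0,0]},
    {"grip":0.9,"linear":[0,0,40],"turn":[0,0,0]},
    {"grip":0.9,"linear":[0,0,65],"turn":[0,0,0]},
    {"grip":0.9,"linear":[-15,-10,80],"turn":[0,0,0]},
    {"grip":0.9,"linear":[-30,-40,88],"turn":[0,0,0]},
    {"grip":0.9,"linear":[-30,-75,88],"turn":[0,0,0]},
    {"grip":0.9,"linear":[-20,-105,88],"turn":[0,0,0]},
    {"grip":0.9,"linear":[-10,-130,88],"turn":[0,0,0]},
    {"grip":0.9,"linear":[0,-140,88],"turn":[0,0,0]},
    {"grip":0.9,"linear":[0,-140,88],"turn":[0,0,0]}
  ]
}}

```text
time: 7.2
tool_pos: [0.4718, -0.0677, 0.1596]
tool_rot: [3.141, 0.0, 2.354]
contact_force: [-0.1, 0.4, 0.4]
opening: 0.0824
```

```bash
python3 - <<'E'
from ov import *
o=observe();print(o["time"],o["tool_pos"],o["tool_rot"],o["contact_force"],o["torque"],o["opening"])
R,G,Y=(0,0,255),(0,255,0),(0,255,255)
cs=[((.471,.073),.034,.064,G),((.471,.073),.028,.104,R),((.5615,-.1648),.054,.051,R),((.5772,-.1277),.011,.0965,G)]
im=read_camera("scene");cv2.imwrite("pics/s4.png",im[:,:,::-1])
overlay("pics/s4.png","scene","pics/s4o.png",(150,370,150,310),cs,3.6)
im=read_camera("top");cv2.imwrite("pics/t4.png",im[:,:,::-1])
overlay("pics/t4.png","top","pics/t4o.png",(190,390,130,275),cs,4)
E
```

```text
7.2 [ 0.47178283 -0.06768219  0.15964052] [3.14115696e+00 4.98126172e-04 2.35379597e+00] [-0.09846757  0.41153992  0.36283289] [ 0.07911532  0.12489591 -0.01933733] 0.08236995183467453
```

View pics/s4o.png

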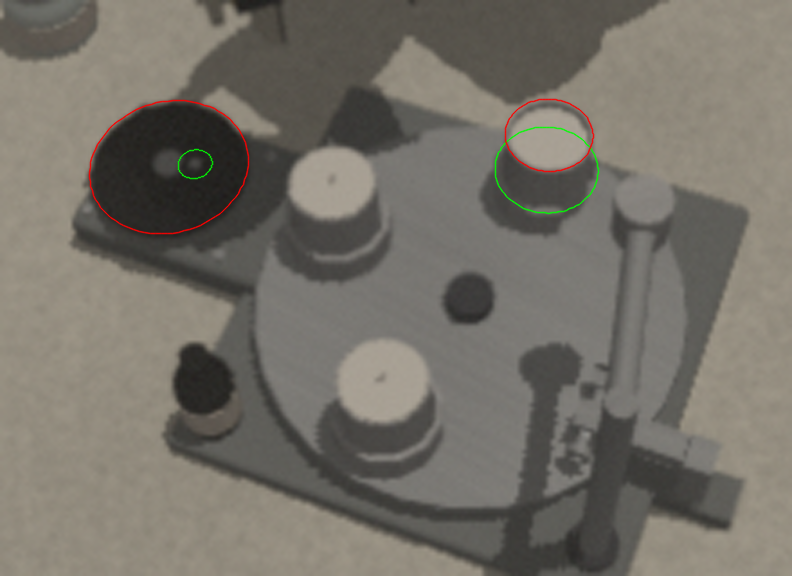

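View pics/t4o.png

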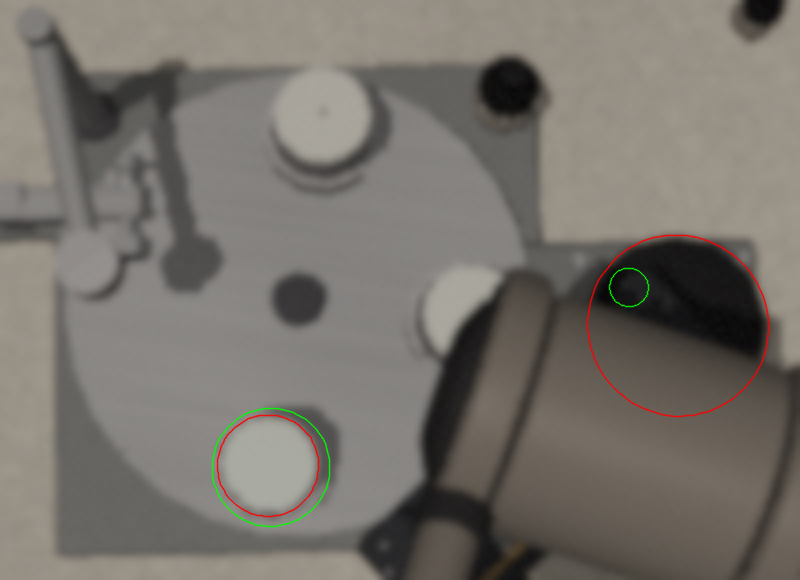

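{"op": "apply_moves", "data": {
  "increments": [
    {"grip":0.8,"linear":[10,-8,0],"turn":[0,0,-1]},
    {"grip":0.7,"linear":[30,-20,0],"turn":[0,0,-2.3]},
    {"grip":0.6,"linear":[55,-33,0],"turn":[0,0,-3.6]},
    {"grip":0.6,"linear":[80,-46,0],"turn":[0,0,-5]},
    {"grip":0.6,"linear":[98,-56,0],"turn":[0,0,-6.3]},
    {"grip":0.6,"linear":[106,-61,0],"turn":[0,0,-7.5]},
    {"grip":0.6,"linear":[106,-61,0],"turn":[0,0,-7.5]},
    {"grip":0.6,"linear":[106,-61,0],"turn":[0,0,-7.5]}
  ]
}}

```text
time: 8.1
tool_pos: [0.5761, -0.1263, 0.1594]
tool_rot: [-3.14, -0.001, 1.575]
contact_force: [-0.9, 0.6, 0.3]
opening: 0.0551
```

```bash
python3 - <<'E'
from ov import *
o=observe();print(o["time"],o["tool_pos"],o["tool_rot"],o["contact_force"],o["torque"],o["opening"])
R,G,Y=(0,0,255),(0,255,0),(0,255,255)
cs=[((.5615,-.1648),.054,.051,R),((.5772,-.1277),.011,.0965,G),((.5581,-.0384),.028,.102,R)]
im=read_camera("wrist");cv2.imwrite("pics/w5.png",im[:,:,::-1])
overlay("pics/w5.png","wrist","pics/w5o.png",(0,560,0,420),cs,1.4,(o["tool_pos"],o["tool_rot"]))
E
```

```text
8.1 [ 0.57607716 -0.12632452  0.15942744] [-3.14032128e+00 -7.74724702e-04  1.57491685e+00] [-0.91712652  0.59122143  0.28552081] [ 0.05618514 -0.00077931 -0.0686992 ] 0.05512949793898846
```

View pics/w5o.png

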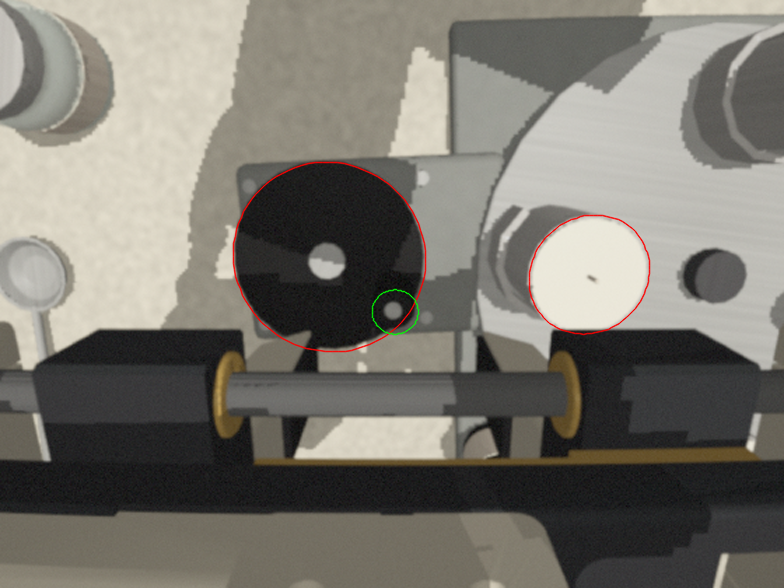

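{"op": "apply_moves", "data": {
  "grip_force": 15,
  "increments": [
    {"grip":0.6,"linear":[0,0,-20],"turn":[0,0,0]},
    {"grip":0.6,"linear":[0,0,-50],"turn":[0,0,0]},
    {"grip":0.6,"linear":[0,0,-80],"turn":[0,0,0]},
    {"grip":0.6,"linear":[0,0,-94],"turn":[0,0,0]},
    {"grip":0.6,"linear":[0,0,-98],"turn":[0,0,0]},
    {"grip":0.4,"linear":[0,0,-98],"turn":[0,0,0]},
    {"grip":0.3,"linear":[0,0,-98],"turn":[0,0,0]},
    {"grip":0.15,"linear":[0,0,-98],"turn":[0,0,0]},
    {"grip":0.15,"linear":[0,0,-98],"turn":[0,0,0]},
    {"grip":0.15,"linear":[0,0,-98],"turn":[0,0,0]}
  ]
}}

```text
time: 9.15
tool_pos: [0.5771, -0.1281, 0.0624]
tool_rot: [3.14, 0.001, 1.571]
contact_force: [-0.3, -0.6, 2.6]
opening: 0.0216
```

{"op": "apply_moves", "data": {
  "increments": [
    {"grip":0.15,"linear":[0,0,0],"turn":[0,0,0]},
    {"grip":0.15,"linear":[0,0,0],"turn":[0,0,0]}
  ]
}}

```text
time: 9.35
tool_pos: [0.5771, -0.1281, 0.0624]
tool_rot: [3.14, 0.001, 1.57]
contact_force: [-1.6, -1.3, 5.1]
opening: 0.0216
```

```bash
cat > tab.py <<'E'
import numpy as np,sys
C=np.array([.5615,-.1648]);r=.040
def P(w): a=1.172-w; return C+r*np.array([np.cos(a),np.sin(a)])
def tab(w0,ws,start=None):
    s=P(w0) if start is None else np.array(start)
    print([[round(float(x),1) for x in (P(w)-s)*1e3] for w in ws])
E
python3 - <<'E'
from tab import *
tab(0,[.1,.25,.45,.65,.85,1.05,1.25,1.45,1.6,1.6],[.577,-.128])
for k in range(4): 
    w0=1.6+3.4*k; tab(w0,list(w0+np.array([.15,.45,.8,1.15,1.55,1.95,2.35,2.75,3.1,3.4])))
E
```

```text
[[3.6, -1.7], [8.7, -4.9], [14.5, -10.4], [19.2, -16.9], [22.4, -24.1], [24.2, -31.9], [24.4, -39.9], [23.0, -47.8], [20.9, -53.4], [20.9, -53.4]]
[[-2.9, -5.3], [-10.8, -14.2], [-22.9, -21.1], [-36.7, -23.4], [-52.2, -20.1], [-65.3, -11.1], [-73.8, 2.4], [-76.4, 18.1], [-73.4, 31.7], [-67.3, 42.0]]
[[4.1, 4.3], [14.1, 10.9], [27.6, 14.5], [41.4, 13.2], [55.6, 6.1], [65.9, -6.0], [70.7, -21.2], [69.2, -37.0], [62.9, -49.4], [54.4, -57.8]]
[[-5.1, -3.1], [-16.4, -7.0], [-30.4, -7.0], [-43.5, -2.2], [-55.4, 8.3], [-62.2, 22.6], [-63.0, 38.5], [-57.5, 53.4], [-48.2, 63.8], [-37.8, 69.7]]
[[5.7, 1.7], [17.7, 2.5], [31.1, -1.0], [42.6, -9.0], [51.4, -22.2], [54.4, -37.8], [51.0, -53.3], [41.9, -66.3], [30.3, -74.0], [18.7, -77.1]]
```

{"op": "apply_moves", "data": {
  "increments": [
    {"grip":0.15,"linear":[3.6,-1.7,0],"turn":[0,0,0]},
    {"grip":0.15,"linear":[8.7,-4.9,0],"turn":[0,0,0]},
    {"grip":0.15,"linear":[14.5,-10.4,0],"turn":[0,0,0]},
    {"grip":0.15,"linear":[19.2,-16.9,0],"turn":[0,0,0]},
    {"grip":0.15,"linear":[22.4,-24.1,0],"turn":[0,0,0]},
    {"grip":0.15,"linear":[24.2,-31.9,0],"turn":[0,0,0]},
    {"grip":0.15,"linear":[24.4,-39.9,0],"turn":[0,0,0]},
    {"grip":0.15,"linear":[23,-47.8,0],"turn":[0,0,0]},
    {"grip":0.15,"linear":[20.9,-53.4,0],"turn":[0,0,0]},
    {"grip":0.15,"linear":[20.9,-53.4,0],"turn":[0,0,0]}
  ]
}}

```text
time: 10.35
tool_pos: [0.598, -0.1815, 0.0624]
tool_rot: [3.14, -0.0, 1.57]
contact_force: [-0.7, -0.6, 5.2]
opening: 0.0217
```

```bash
python3 - <<'E'
from ov import *
from tab import P
o=observe();print(o["time"],o["tool_pos"],P(1.6),o["tool_rot"],o["contact_force"],o["torque"],o["opening"])
for n,c in (("top",(190,390,130,275)),("scene",(150,370,150,310))):
    im=read_camera(n);cv2.imwrite("pics/%s6.png"%n,im[:,:,::-1])
    overlay("pics/%s6.png"%n,n,"pics/%s6o.png"%n,c,[(P(1.6),.011,.0965,(0,255,0))],3.6)
E
```

```text
10.35 [ 0.59804373 -0.1814752   0.06242119] [ 0.59789191 -0.18140208] [ 3.14028149e+00 -1.09233266e-04  1.56979852e+00] [-0.73089262 -0.64768601  5.16339175] [-0.03663597  0.1353857  -0.0038699 ] 0.02173716279582986
```

View pics/scene6o.png

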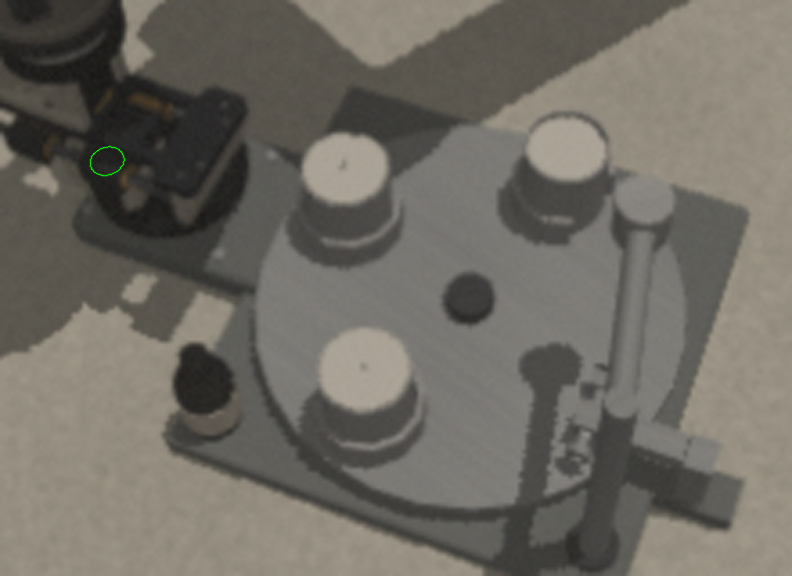

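View pics/top6o.png

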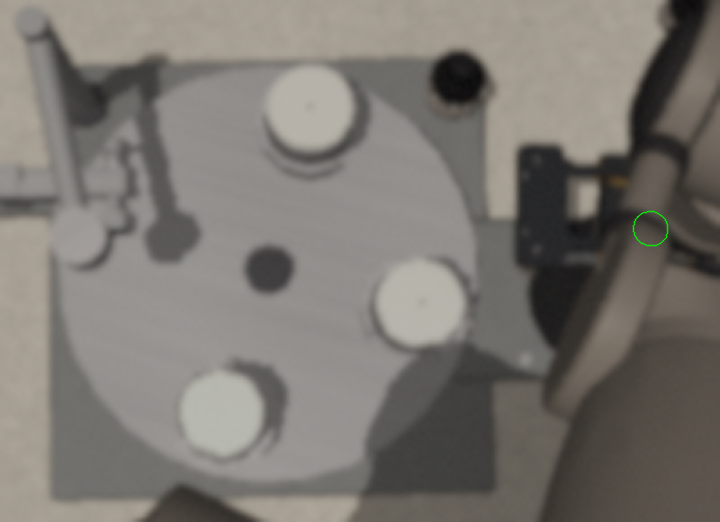

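{"op": "apply_moves", "data": {
  "increments": [
    {"grip":0.15,"linear":[-2.9,-5.3,0],"turn":[0,0,0]},
    {"grip":0.15,"linear":[-10.8,-14.2,0],"turn":[0,0,0]},
    {"grip":0.15,"linear":[-22.9,-21.1,0],"turn":[0,0,0]},
    {"grip":0.15,"linear":[-36.7,-23.4,0],"turn":[0,0,0]},
    {"grip":0.15,"linear":[-52.2,-20.1,0],"turn":[0,0,0]},
    {"grip":0.15,"linear":[-65.3,-11.1,0],"turn":[0,0,0]},
    {"grip":0.15,"linear":[-73.8,2.4,0],"turn":[0,0,0]},
    {"grip":0.15,"linear":[-76.4,18.1,0],"turn":[0,0,0]},
    {"grip":0.15,"linear":[-73.4,31.7,0],"turn":[0,0,0]},
    {"grip":0.15,"linear":[-67.3,42,0],"turn":[0,0,0]}
  ]
}}

```text
time: 11.45
tool_pos: [0.5306, -0.1394, 0.0624]
tool_rot: [3.141, 0.002, 1.57]
contact_force: [2.2, -6.6, 5.1]
opening: 0.0213
```

{"op": "apply_moves", "data": {
  "increments": [
    {"grip":0.15,"linear":[4.1,4.3,0],"turn":[0,0,0]},
    {"grip":0.15,"linear":[14.1,10.9,0],"turn":[0,0,0]},
    {"grip":0.15,"linear":[27.6,14.5,0],"turn":[0,0,0]},
    {"grip":0.15,"linear":[41.4,13.2,0],"turn":[0,0,0]},
    {"grip":0.15,"linear":[55.6,6.1,0],"turn":[0,0,0]},
    {"grip":0.15,"linear":[65.9,-6,0],"turn":[0,0,0]},
    {"grip":0.15,"linear":[70.7,-21.2,0],"turn":[0,0,0]},
    {"grip":0.15,"linear":[69.2,-37,0],"turn":[0,0,0]},
    {"grip":0.15,"linear":[62.9,-49.4,0],"turn":[0,0,0]},
    {"grip":0.15,"linear":[54.4,-57.8,0],"turn":[0,0,0]}
  ]
}}

```text
time: 12.45
tool_pos: [0.5857, -0.197, 0.0623]
tool_rot: [3.14, -0.001, 1.57]
contact_force: [2.6, 3.3, 8.4]
opening: 0.0213
```

{"op": "apply_moves", "data": {
  "increments": [
    {"grip":0.15,"linear":[-5.1,-3.1,0],"turn":[0,0,0]},
    {"grip":0.15,"linear":[-16.4,-7,0],"turn":[0,0,0]},
    {"grip":0.15,"linear":[-30.4,-7,0],"turn":[0,0,0]},
    {"grip":0.15,"linear":[-43.5,-2.2,0],"turn":[0,0,0]},
    {"grip":0.15,"linear":[-55.4,8.3,0],"turn":[0,0,0]},
    {"grip":0.15,"linear":[-62.2,22.6,0],"turn":[0,0,0]},
    {"grip":0.15,"linear":[-63,38.5,0],"turn":[0,0,0]},
    {"grip":0.15,"linear":[-57.5,53.4,0],"turn":[0,0,0]},
    {"grip":0.15,"linear":[-48.2,63.8,0],"turn":[0,0,0]},
    {"grip":0.15,"linear":[-37.8,69.7,0],"turn":[0,0,0]}
  ]
}}

```text
time: 13.45
tool_pos: [0.5473, -0.1274, 0.0623]
tool_rot: [-3.142, 0.002, 1.571]
contact_force: [0.4, -7.7, 6.9]
opening: 0.0217
```

```bash
python3 - <<'E'
from ov import *
from tab import P
o=observe();print(o["time"],o["tool_pos"],P(11.8),o["tool_rot"],o["contact_force"],o["torque"],o["opening"])
for n,c in (("top",(190,390,130,275)),("scene",(150,370,150,310))):
    im=read_camera(n);cv2.imwrite("pics/%s7.png"%n,im[:,:,::-1])
    ax=np.array([.571,.0605]); cs=[]
    for a0,z,s in ((-3.265,.104,1),(-.116,.102,1),(-1.7,.102,1)):
        a=a0-11.8/12; cs.append((ax+.1*np.array([np.cos(a),np.sin(a)]),.028,z,(0,0,255)))
    overlay("pics/%s7.png"%n,n,"pics/%s7o.png"%n,c,cs,3.6)
E
```

```text
13.45 [ 0.54730585 -0.1273835   0.06233304] [ 0.54712589 -0.12747193] [-3.14154091e+00  1.57886111e-03  1.57129910e+00] [ 0.41198093 -7.7050716   6.89451728] [-1.50366159  0.08900103  0.00938707] 0.021724205603655827
```

View pics/scene7o.png

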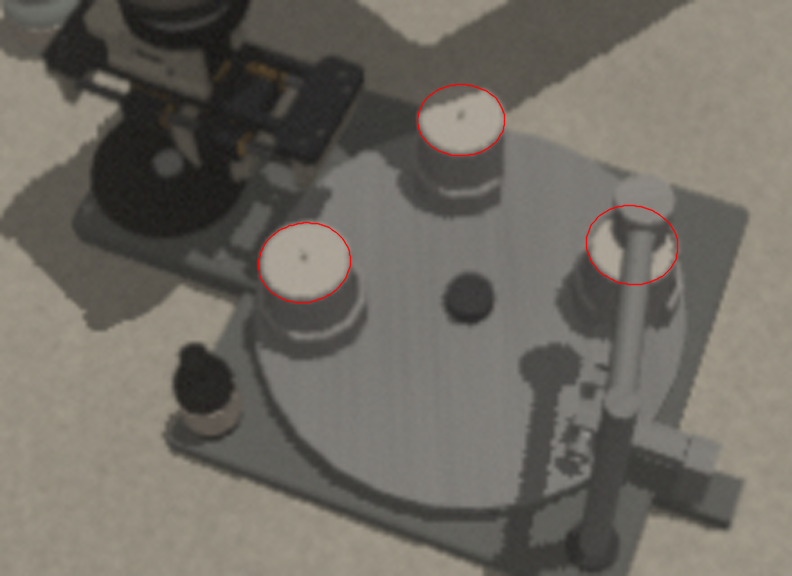

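View pics/top7o.png

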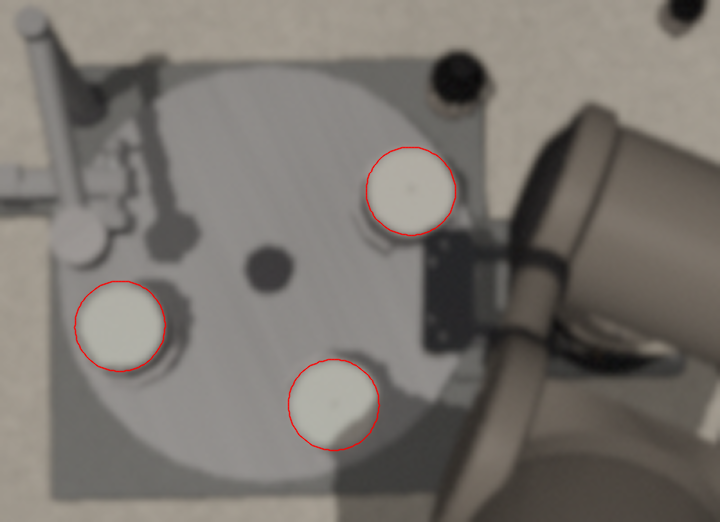

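{"op": "apply_moves", "data": {
  "increments": [
    {"grip":0.15,"linear":[5.7,1.7,0],"turn":[0,0,0]},
    {"grip":0.15,"linear":[17.7,2.5,0],"turn":[0,0,0]},
    {"grip":0.15,"linear":[31.1,-1,0],"turn":[0,0,0]},
    {"grip":0.15,"linear":[42.6,-9,0],"turn":[0,0,0]},
    {"grip":0.15,"linear":[51.4,-22.2,0],"turn":[0,0,0]},
    {"grip":0.15,"linear":[54.4,-37.8,0],"turn":[0,0,0]},
    {"grip":0.15,"linear":[51,-53.3,0],"turn":[0,0,0]},
    {"grip":0.15,"linear":[41.9,-66.3,0],"turn":[0,0,0]},
    {"grip":0.15,"linear":[30.3,-74,0],"turn":[0,0,0]},
    {"grip":0.15,"linear":[18.7,-77.1,0],"turn":[0,0,0]}
  ]
}}

```text
time: 14.55
tool_pos: [0.5666, -0.2048, 0.0624]
tool_rot: [3.139, 0.0, 1.57]
contact_force: [3.6, 2.1, 6.7]
opening: 0.0214
```

```bash
python3 - <<'E'
from tab import *
from cell import *
o=observe();print(o["time"],o["tool_pos"],P(15.2),o["contact_force"],o["opening"])
for i in range(10):
    w=15.2+.1*i; d=(P(w+.1)-P(w))*1e3; print(round(w+.1,2),d.round(2), ((P(w+.1)-P(15.2))*1e3).round(1))
E
```

```text
14.55 [ 0.56655535 -0.20477394  0.06238091] [ 0.56585801 -0.20456189] [3.63799496 2.13916905 6.72154375] 0.02141843148151679
15.3 [-3.99 -0.24] [-4.  -0.2]
15.4 [-4.    0.16] [-8.  -0.1]
15.5 [-3.96  0.56] [-11.9   0.5]
15.6 [-3.88  0.95] [-15.8   1.4]
15.7 [-3.77  1.34] [-19.6   2.8]
15.8 [-3.62  1.71] [-23.2   4.5]
15.9 [-3.43  2.06] [-26.6   6.5]
16.0 [-3.21  2.39] [-29.8   8.9]
16.1 [-2.95  2.7 ] [-32.8  11.6]
16.2 [-2.67  2.98] [-35.5  14.6]
```

```bash
python3 - <<'E'
from tab import *
tab(15.2,15.2+.05*np.arange(1,11)); tab(15.7,15.7+.05*np.arange(1,5))
for i in range(36):
    w=15.9+.05*i; print(round(w+.05,2),((P(w+.05)-P(w))*1e3).round(1),"t",np.array([np.sin(1.172-w),-np.cos(1.172-w)]).round(2))
E
```

```text
[[-2.0, -0.2], [-4.0, -0.2], [-6.0, -0.2], [-8.0, -0.1], [-10.0, 0.2], [-11.9, 0.5], [-13.9, 0.9], [-15.8, 1.4], [-17.7, 2.1], [-19.6, 2.8]]
[[-1.8, 0.8], [-3.6, 1.7], [-5.4, 2.7], [-7.0, 3.8]]
15.95 [-1.6  1.2] t [-0.83  0.56]
16.0 [-1.6  1.2] t [-0.8  0.6]
16.05 [-1.5  1.3] t [-0.77  0.64]
16.1 [-1.4  1.4] t [-0.74  0.67]
16.15 [-1.4  1.5] t [-0.7   0.71]
16.2 [-1.3  1.5] t [-0.67  0.75]
16.25 [-1.2  1.6] t [-0.63  0.78]
16.3 [-1.1  1.6] t [-0.59  0.81]
16.35 [-1.1  1.7] t [-0.55  0.84]
16.4 [-1.   1.8] t [-0.51  0.86]
16.45 [-0.9  1.8] t [-0.46  0.89]
16.5 [-0.8  1.8] t [-0.42  0.91]
16.55 [-0.7  1.9] t [-0.37  0.93]
16.6 [-0.6  1.9] t [-0.32  0.95]
16.65 [-0.5  1.9] t [-0.28  0.96]
16.7 [-0.4  2. ] t [-0.23  0.97]
16.75 [-0.3  2. ] t [-0.18  0.98]
16.8 [-0.2  2. ] t [-0.13  0.99]
16.85 [-0.1  2. ] t [-0.08  1.  ]
16.9 [-0.  2.] t [-0.03  1.  ]
16.95 [0.1 2. ] t [0.02 1.  ]
17.0 [0.2 2. ] t [0.07 1.  ]
17.05 [0.3 2. ] t [0.12 0.99]
17.1 [0.4 2. ] t [0.17 0.99]
17.15 [0.5 1.9] t [0.22 0.98]
17.2 [0.6 1.9] t [0.27 0.96]
17.25 [0.7 1.9] t [0.31 0.95]
17.3 [0.8 1.8] t [0.36 0.93]
17.35 [0.9 1.8] t [0.41 0.91]
17.4 [1.  1.8] t [0.45 0.89]
17.45 [1.  1.7] t [0.5  0.87]
17.5 [1.1 1.7] t [0.54 0.84]
17.55 [1.2 1.6] t [0.58 0.81]
17.6 [1.3 1.5] t [0.62 0.78]
17.65 [1.4 1.5] t [0.66 0.75]
17.7 [1.4 1.4] t [0.7  0.72]
```

{"op": "apply_moves", "data": {
  "increments": [
    {"grip":0.15,"linear":[-2,-0.2,0],"turn":[0,0,0]},
    {"grip":0.15,"linear":[-4,-0.2,0],"turn":[0,0,0]},
    {"grip":0.15,"linear":[-6,-0.2,0],"turn":[0,0,0]},
    {"grip":0.15,"linear":[-8,-0.1,0],"turn":[0,0,0]},
    {"grip":0.15,"linear":[-10,0.2,0],"turn":[0,0,0]},
    {"grip":0.15,"linear":[-11.9,0.5,0],"turn":[0,0,0]},
    {"grip":0.15,"linear":[-13.9,0.9,0],"turn":[0,0,0]},
    {"grip":0.15,"linear":[-15.8,1.4,0],"turn":[0,0,0]}
  ]
}}

```text
time: 15.35
tool_pos: [0.5509, -0.2035, 0.0624]
tool_rot: [3.139, 0.001, 1.57]
contact_force: [2.7, -2.3, 6.5]
opening: 0.0214
```

{"op": "apply_moves", "data": {
  "increments": [
    {"grip":0.15,"linear":[-1.9,0.7,0],"turn":[0,0,0]},
    {"grip":0.15,"linear":[-3.8,1.4,0],"turn":[0,0,0]}
  ]
}}

```text
time: 15.55
tool_pos: [0.547, -0.2022, 0.0624]
tool_rot: [3.14, 0.001, 1.571]
contact_force: [2.7, -3.3, 7.6]
opening: 0.0218
```

{"op": "apply_moves", "data": {
  "increments": [
    {"grip":0.15,"linear":[-1.8,0.8,0],"turn":[0,0,0]},
    {"grip":0.15,"linear":[-3.6,1.7,0],"turn":[0,0,0]}
  ]
}}

```text
time: 15.75
tool_pos: [0.5434, -0.2006, 0.0624]
tool_rot: [3.14, 0.002, 1.571]
contact_force: [2.3, -3.8, 7.5]
opening: 0.0213
```

{"op": "apply_moves", "data": {
  "increments": [
    {"grip":0.15,"linear":[-1.8,1,0],"turn":[0,0,0]},
    {"grip":0.15,"linear":[-3.4,2.1,0],"turn":[0,0,0]}
  ]
}}

```text
time: 15.95
tool_pos: [0.5398, -0.1985, 0.0624]
tool_rot: [3.14, 0.002, 1.57]
contact_force: [1.8, -4.3, 6.7]
opening: 0.0215
```

{"op": "apply_moves", "data": {
  "increments": [
    {"grip":0.15,"linear":[-1.6,1.2,0],"turn":[0,0,0]},
    {"grip":0.15,"linear":[-3.2,2.4,0],"turn":[0,0,0]}
  ]
}}

```text
time: 16.15
tool_pos: [0.5366, -0.1962, 0.0624]
tool_rot: [3.14, 0.002, 1.571]
contact_force: [0.7, -4.2, 7.5]
opening: 0.0215
```

{"op": "apply_moves", "data": {
  "increments": [
    {"grip":0.15,"linear":[-1.5,1.3,0],"turn":[0,0,0]},
    {"grip":0.15,"linear":[-2.9,2.7,0],"turn":[0,0,0]}
  ]
}}

```text
time: 16.35
tool_pos: [0.5336, -0.1935, 0.0624]
tool_rot: [3.14, 0.002, 1.571]
contact_force: [-0.2, -4.2, 7.8]
opening: 0.0217
```

{"op": "apply_moves", "data": {
  "increments": [
    {"grip":0.15,"linear":[-1.4,1.5,0],"turn":[0,0,0]},
    {"grip":0.15,"linear":[-2.7,3.0,0],"turn":[0,0,0]}
  ]
}}

```text
time: 16.55
tool_pos: [0.5307, -0.1904, 0.0623]
tool_rot: [3.141, 0.002, 1.571]
contact_force: [0.7, -3.9, 7.2]
opening: 0.0215
```

{"op": "apply_moves", "data": {
  "increments": [
    {"grip":0.15,"linear":[-1.2,1.6,0],"turn":[0,0,0]},
    {"grip":0.15,"linear":[-2.3,3.2,0],"turn":[0,0,0]}
  ]
}}

```text
time: 16.75
tool_pos: [0.5283, -0.1872, 0.0623]
tool_rot: [3.141, 0.001, 1.571]
contact_force: [0.0, -4.6, 8.8]
opening: 0.0214
```

```bash
python3 - <<'E'
from ov import *
for n,c in (("top",(190,290,150,230)),("scene",(270,370,180,300))):
    im=read_camera(n);cv2.imwrite("pics/%s8.png"%n,im[:,:,::-1])
    ax=np.array([.571,.0605]); a=-3.265-16.3/12
    p=ax+.1*np.array([np.cos(a),np.sin(a)]);print(p)
    overlay("pics/%s8.png"%n,n,"pics/%s8o.png"%n,c,[(p,.028,.104,(0,0,255))],6 if n=="top" else 5)
E
```

```text
[0.5621062  0.16010372]
[0.5621062  0.16010372]
```

View pics/top8o.png

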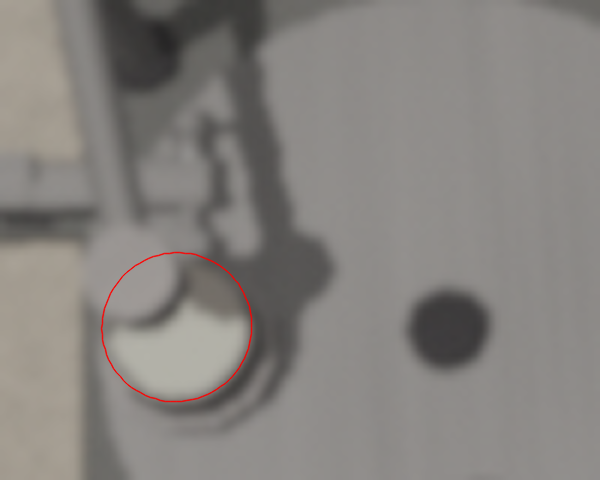

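View pics/scene8o.png

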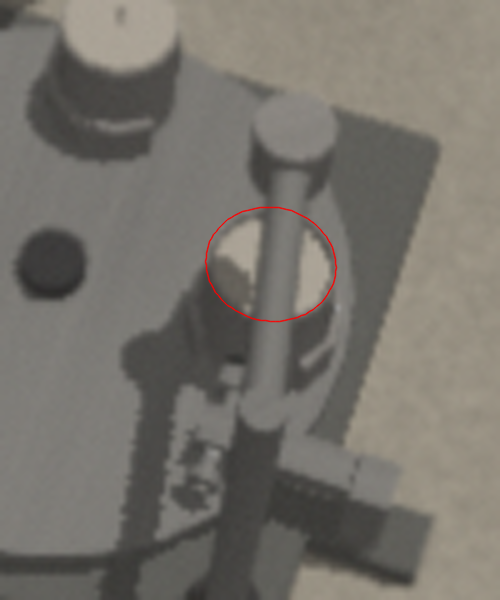

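{"op": "apply_moves", "data": {
  "increments": [
    {"grip":0.15,"linear":[-1.1,1.7,0],"turn":[0,0,0]},
    {"grip":0.15,"linear":[-2.1,3.5,0],"turn":[0,0,0]}
  ]
}}

```text
time: 17.05
tool_pos: [0.5263, -0.1837, 0.0623]
tool_rot: [3.141, 0.001, 1.571]
contact_force: [-0.0, -5.0, 8.5]
opening: 0.0214
```

{"op": "apply_moves", "data": {
  "increments": [
    {"grip":0.15,"linear":[-0.9,1.8,0],"turn":[0,0,0]}
  ]
}}

```text
time: 17.15
tool_pos: [0.5254, -0.1819, 0.0624]
tool_rot: [3.141, 0.001, 1.571]
contact_force: [0.0, -3.6, 6.9]
opening: 0.0214
```

{"op": "apply_moves", "data": {
  "increments": [
    {"grip":0.15,"linear":[-0.8,1.8,0],"turn":[0,0,0]}
  ]
}}

```text
time: 17.25
tool_pos: [0.5245, -0.18, 0.0623]
tool_rot: [3.141, 0.001, 1.571]
contact_force: [-0.1, -4.3, 8.7]
opening: 0.0214
```

{"op": "apply_moves", "data": {
  "increments": [
    {"grip":0.15,"linear":[-0.7,1.9,0],"turn":[0,0,0]}
  ]
}}

```text
time: 17.35
tool_pos: [0.5238, -0.1781, 0.0623]
tool_rot: [3.141, 0.001, 1.571]
contact_force: [-0.9, -3.3, 8.6]
opening: 0.0216
```

{"op": "apply_moves", "data": {
  "increments": [
    {"grip":0.15,"linear":[-0.6,1.9,0],"turn":[0,0,0]}
  ]
}}

```text
time: 17.45
tool_pos: [0.5232, -0.1762, 0.0623]
tool_rot: [3.141, 0.001, 1.571]
contact_force: [-0.1, -3.9, 9.3]
opening: 0.0212
```

{"op": "apply_moves", "data": {
  "increments": [
    {"grip":0.15,"linear":[-0.5,1.9,0],"turn":[0,0,0]}
  ]
}}

```text
time: 17.55
tool_pos: [0.5228, -0.1745, 0.0624]
tool_rot: [3.141, 0.002, 1.571]
contact_force: [0.0, -7.0, 8.0]
opening: 0.0213
```

{"op": "apply_moves", "data": {
  "increments": [
    {"grip":0.15,"linear":[-0.4,2,0],"turn":[0,0,0]}
  ]
}}

```text
time: 17.65
tool_pos: [0.5225, -0.1734, 0.0624]
tool_rot: [3.14, 0.003, 1.571]
contact_force: [-1.1, -11.4, 5.7]
opening: 0.021
```

{"op": "apply_moves", "data": {
  "increments": [
    {"grip":0.15,"linear":[0.2,-1.2,0],"turn":[0,0,0]}
  ]
}}

```text
time: 17.75
tool_pos: [0.5226, -0.1738, 0.0623]
tool_rot: [3.141, 0.002, 1.571]
contact_force: [0.5, -2.8, 8.5]
opening: 0.0214
```

```bash
python3 - <<'E'
from ov import *
from tab import *
o=observe();print(o["time"],o["tool_pos"],P(16.7),o["contact_force"],o["torque"],o["qvel"].round(3))
q=o["tool_pos"][:2]-C;print("w actual",1.172-np.arctan2(q[1],q[0])+2*np.pi*2,np.hypot(*q))
for n,c in (("top",(190,290,150,230)),("scene",(270,370,180,300))):
    im=read_camera(n);cv2.imwrite("pics/%s9.png"%n,im[:,:,::-1])
    ax=np.array([.571,.0605]); a=-3.265-16.66/12
    p=ax+.1*np.array([np.cos(a),np.sin(a)]);print(p)
    overlay("pics/%s9.png"%n,n,"pics/%s9o.png"%n,c,[(p,.028,.104,(0,0,255))],6 if n=="top" else 5)
o=observe();print(o["time"],o["tool_pos"],o["contact_force"])
E
```

```text
17.75 [ 0.52255297 -0.17375566  0.0623395 ] [ 0.52214599 -0.17195974] [ 0.45532002 -2.8265337   8.52905721] [-0.43478442  0.06232529  0.01264236] [-0.017  0.009 -0.017  0.017  0.019 -0.02 ]
w actual 16.65394743210387 0.03996341698310358
[0.56509787 0.16032567]
[0.56509787 0.16032567]
17.85 [ 0.52256722 -0.17380757  0.06233312] [-0.80552481 -4.67792167  7.98216764]
```

View pics/top9o.png

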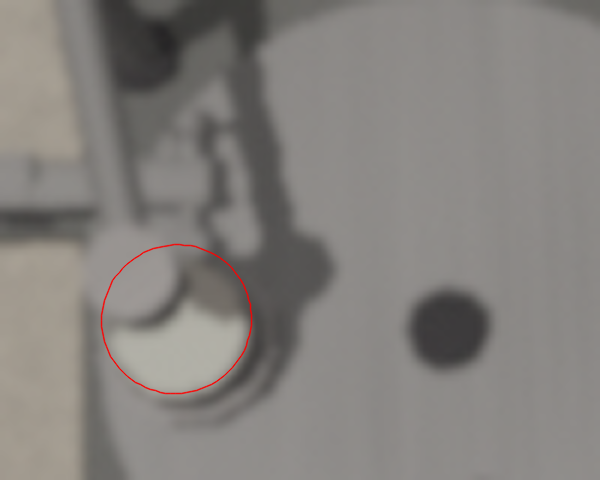

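View pics/scene9o.png

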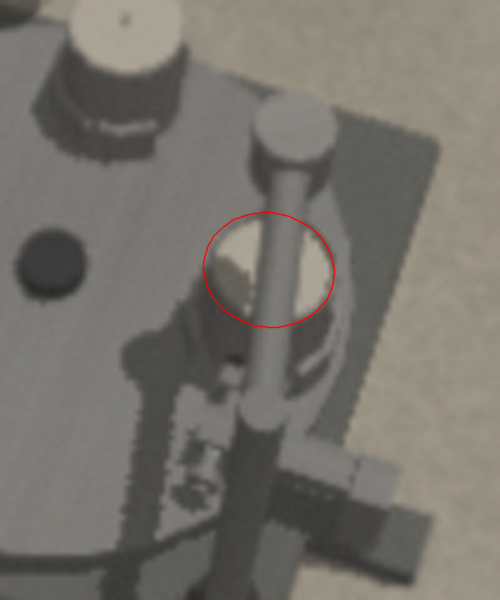

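{"op": "apply_moves", "data": {
  "increments": [
    {"grip":0.15,"linear":[0,0.3,0],"turn":[0,0,0]},
    {"grip":0.15,"linear":[0,0.3,0],"turn":[0,0,0]}
  ]
}}

```text
time: 18.05
tool_pos: [0.5225, -0.1738, 0.0623]
tool_rot: [3.141, 0.002, 1.571]
contact_force: [-0.8, -5.8, 8.0]
opening: 0.0213
```

{"op": "apply_moves", "data": {
  "increments": [
    {"grip":0.15,"linear":[0,0,0],"turn":[0,0,0]}
  ]
}}

```text
time: 18.15
tool_pos: [0.5226, -0.1738, 0.0624]
tool_rot: [3.141, 0.002, 1.571]
contact_force: [-0.8, -6.5, 7.4]
opening: 0.0216
```

{"op": "apply_moves", "data": {
  "increments": [
    {"grip":0.15,"linear":[0,0,0],"turn":[0,0,0]}
  ]
}}

```text
time: 18.25
tool_pos: [0.5226, -0.1738, 0.0623]
tool_rot: [3.141, 0.002, 1.571]
contact_force: [-0.8, -6.1, 7.6]
opening: 0.0213
```

```bash
python3 - <<'E'
from cell import *
o=observe();print(o["time"],o["tool_pos"],o["contact_force"],o["opening"])
E
```

```text
18.25 [ 0.52255317 -0.17375056  0.06231098] [-0.76655515 -6.1381572   7.58586107] 0.021250714994880075
```

{"op": "apply_moves", "data": {
  "increments": [
    {"grip":0.15,"linear":[0,0.3,0],"turn":[0,0,0]},
    {"grip":0.15,"linear":[0,0.3,0],"turn":[0,0,0]}
  ]
}}

```text
time: 18.45
tool_pos: [0.5226, -0.1737, 0.0623]
tool_rot: [3.141, 0.002, 1.571]
contact_force: [-0.6, -7.2, 8.1]
opening: 0.0211
```

{"op": "apply_moves", "data": {
  "increments": [
    {"grip":0.15,"linear":[0,0,0],"turn":[0,0,0]}
  ]
}}

```text
time: 18.55
tool_pos: [0.5226, -0.1738, 0.0624]
tool_rot: [3.141, 0.003, 1.571]
contact_force: [-0.7, -8.2, 7.8]
opening: 0.0214
```

```bash
python3 - <<'E'
from cell import *
o=observe();print(o["time"],o["tool_pos"],o["contact_force"],o["opening"])
E
```

```text
18.55 [ 0.52259425 -0.17376237  0.0623774 ] [-0.7084488  -8.20808803  7.84405539] 0.021361743631202797
```

{"op": "apply_moves", "data": {
  "increments": [
    {"grip":0.15,"linear":[0,-0.5,0],"turn":[0,0,0]},
    {"grip":0.15,"linear":[0,-1,0],"turn":[0,0,0]}
  ]
}}

```text
time: 18.75
tool_pos: [0.5226, -0.1739, 0.0623]
tool_rot: [3.141, 0.001, 1.57]
contact_force: [-0.1, -2.8, 9.3]
opening: 0.0213
```

{"op": "apply_moves", "data": {
  "increments": [
    {"grip":0.15,"linear":[0,-0.2,0],"turn":[0,0,0]},
    {"grip":0.15,"linear":[0,-0.4,0],"turn":[0,0,0]}
  ]
}}

```text
time: 18.95
tool_pos: [0.5226, -0.174, 0.0623]
tool_rot: [3.141, 0.001, 1.57]
contact_force: [0.2, -1.8, 9.1]
opening: 0.0213
```

{"op": "apply_moves", "data": {
  "increments": [
    {"grip":0.15,"linear":[0,-0.2,0],"turn":[0,0,0]},
    {"grip":0.15,"linear":[0,-0.4,0],"turn":[0,0,0]}
  ]
}}

```text
time: 19.15
tool_pos: [0.5226, -0.1742, 0.0623]
tool_rot: [3.141, 0.0, 1.571]
contact_force: [-0.4, -1.5, 8.9]
opening: 0.0215
```

```bash
python3 - <<'E'
from cell import *
o=observe();print(o["time"],o["tool_pos"],o["contact_force"],o["opening"])
E
```

```text
19.15 [ 0.52262687 -0.17421966  0.06232277] [-0.37430489 -1.46745918  8.86267672] 0.02148748938508951
```

{"op": "apply_moves", "data": {
  "increments": [
    {"grip":0.15,"linear":[0,-0.2,0],"turn":[0,0,0]},
    {"grip":0.15,"linear":[0,-0.4,0],"turn":[0,0,0]}
  ]
}}

```text
time: 19.35
tool_pos: [0.5227, -0.1744, 0.0623]
tool_rot: [3.141, 0.0, 1.571]
contact_force: [0.5, -0.4, 8.6]
opening: 0.0218
```

{"op": "apply_moves", "data": {
  "increments": [
    {"grip":0.15,"linear":[0,-0.2,0],"turn":[0,0,0]},
    {"grip":0.15,"linear":[0,-0.4,0],"turn":[0,0,0]}
  ]
}}

```text
time: 19.55
tool_pos: [0.5227, -0.1746, 0.0623]
tool_rot: [3.141, -0.0, 1.57]
contact_force: [2.2, 0.4, 8.6]
opening: 0.0211
```

```bash
python3 - <<'E'
from cell import *
o=observe();print(o["time"],o["tool_pos"],o["contact_force"],o["opening"])
E
```

```text
19.55 [ 0.52269399 -0.17464738  0.06233899] [2.17919881 0.43227846 8.5598309 ] 0.021143376250716505
```

{"op": "apply_moves", "data": {
  "increments": [
    {"grip":0.15,"linear":[0.1,-0.2,0],"turn":[0,0,0]},
    {"grip":0.15,"linear":[0.1,-0.4,0],"turn":[0,0,0]}
  ]
}}

```text
time: 19.75
tool_pos: [0.5227, -0.1749, 0.0623]
tool_rot: [3.141, -0.0, 1.57]
contact_force: [1.2, 0.9, 10.0]
opening: 0.0216
```

{"op": "apply_moves", "data": {
  "increments": [
    {"grip":0.15,"linear":[0.1,-0.2,0],"turn":[0,0,0]},
    {"grip":0.15,"linear":[0.1,-0.4,0],"turn":[0,0,0]}
  ]
}}

```text
time: 19.95
tool_pos: [0.5228, -0.1751, 0.0623]
tool_rot: [3.141, -0.001, 1.57]
contact_force: [0.7, 1.0, 9.6]
opening: 0.0215
```

{"op": "apply_moves", "data": {
  "increments": [
    {"grip":0.15,"linear":[0.1,-0.2,0],"turn":[0,0,0]},
    {"grip":0.15,"linear":[0.1,-0.4,0],"turn":[0,0,0]}
  ]
}}

```text
time: 20.15
tool_pos: [0.5229, -0.1753, 0.0623]
tool_rot: [3.141, -0.001, 1.57]
contact_force: [-0.1, 1.5, 10.0]
opening: 0.0218
```

{"op": "apply_moves", "data": {
  "increments": [
    {"grip":0.15,"linear":[0.1,-0.2,0],"turn":[0,0,0]},
    {"grip":0.15,"linear":[0.1,-0.4,0],"turn":[0,0,0]}
  ]
}}

```text
time: 20.35
tool_pos: [0.5229, -0.1756, 0.0623]
tool_rot: [3.141, -0.001, 1.57]
contact_force: [1.6, 2.1, 10.3]
opening: 0.0215
```

```bash
python3 - <<'E'
from cell import *
o=observe();print(o["time"],o["tool_pos"],o["contact_force"],o["opening"])
E
```

```text
20.35 [ 0.52288976 -0.17556793  0.06226752] [ 1.55601476  2.07497723 10.28434288] 0.021476832321634234
```

{"op": "apply_moves", "data": {
  "increments": [
    {"grip":0.15,"linear":[0.1,-0.3,0],"turn":[0,0,0]},
    {"grip":0.15,"linear":[0.2,-0.6,0],"turn":[0,0,0]}
  ]
}}

```text
time: 20.55
tool_pos: [0.5231, -0.176, 0.0623]
tool_rot: [3.142, -0.001, 1.57]
contact_force: [0.4, 3.4, 9.7]
opening: 0.0212
```

{"op": "apply_moves", "data": {
  "increments": [
    {"grip":0.15,"linear":[0.1,-0.3,0],"turn":[0,0,0]},
    {"grip":0.15,"linear":[0.2,-0.6,0],"turn":[0,0,0]}
  ]
}}

```text
time: 20.75
tool_pos: [0.5232, -0.1765, 0.0623]
tool_rot: [-3.141, -0.002, 1.571]
contact_force: [0.5, 4.3, 11.0]
opening: 0.0217
```

{"op": "apply_moves", "data": {
  "increments": [
    {"grip":0.15,"linear":[0.1,-0.3,0],"turn":[0,0,0]},
    {"grip":0.15,"linear":[0.2,-0.6,0],"turn":[0,0,0]}
  ]
}}

```text
time: 20.95
tool_pos: [0.5233, -0.1771, 0.0623]
tool_rot: [-3.141, -0.002, 1.571]
contact_force: [-0.4, 3.0, 10.2]
opening: 0.0215
```

{"op": "apply_moves", "data": {
  "increments": [
    {"grip":0.15,"linear":[0.1,-0.3,0],"turn":[0,0,0]},
    {"grip":0.15,"linear":[0.2,-0.6,0],"turn":[0,0,0]}
  ]
}}

```text
time: 21.15
tool_pos: [0.5236, -0.1777, 0.0623]
tool_rot: [-3.141, -0.002, 1.571]
contact_force: [0.9, 3.2, 10.6]
opening: 0.0213
```

```bash
python3 - <<'E'
from cell import *
o=observe();print(o["time"],o["tool_pos"],o["contact_force"],o["opening"])
E
```

```text
21.15 [ 0.52358059 -0.17767634  0.06230488] [ 0.91377629  3.17966616 10.58757825] 0.021279382016883393
```

{"op": "apply_moves", "data": {
  "increments": [
    {"grip":0.15,"linear":[-0.1,0.4,0],"turn":[0,0,0]},
    {"grip":0.15,"linear":[-0.2,0.8,0],"turn":[0,0,0]},
    {"grip":0.15,"linear":[-0.3,1.2,0],"turn":[0,0,0]},
    {"grip":0.15,"linear":[-0.4,1.6,0],"turn":[0,0,0]},
    {"grip":0.15,"linear":[-0.5,2,0],"turn":[0,0,0]}
  ]
}}

```text
time: 21.65
tool_pos: [0.5235, -0.1773, 0.0623]
tool_rot: [3.141, 0.001, 1.571]
contact_force: [0.4, -2.7, 8.7]
opening: 0.0216
```

{"op": "apply_moves", "data": {
  "increments": [
    {"grip":0.15,"linear":[-0.1,0.3,0],"turn":[0,0,0]},
    {"grip":0.15,"linear":[-0.1,0.6,0],"turn":[0,0,0]}
  ]
}}

```text
time: 21.85
tool_pos: [0.5234, -0.1768, 0.0623]
tool_rot: [3.141, 0.001, 1.571]
contact_force: [0.4, -3.0, 8.4]
opening: 0.0215
```

{"op": "apply_moves", "data": {
  "increments": [
    {"grip":0.15,"linear":[-0.1,0.3,0],"turn":[0,0,0]},
    {"grip":0.15,"linear":[-0.1,0.6,0],"turn":[0,0,0]}
  ]
}}

```text
time: 22.05
tool_pos: [0.5232, -0.1762, 0.0623]
tool_rot: [3.141, 0.001, 1.571]
contact_force: [0.4, -4.1, 6.7]
opening: 0.0215
```

{"op": "apply_moves", "data": {
  "increments": [
    {"grip":0.15,"linear":[-0.1,0.3,0],"turn":[0,0,0]},
    {"grip":0.15,"linear":[-0.1,0.5,0],"turn":[0,0,0]}
  ]
}}

```text
time: 22.25
tool_pos: [0.5231, -0.1758, 0.0623]
tool_rot: [3.141, 0.001, 1.571]
contact_force: [-0.6, -3.4, 8.1]
opening: 0.0214
```

{"op": "apply_moves", "data": {
  "increments": [
    {"grip":0.15,"linear":[-0.1,0.2,0],"turn":[0,0,0]},
    {"grip":0.15,"linear":[-0.1,0.4,0],"turn":[0,0,0]}
  ]
}}

```text
time: 22.45
tool_pos: [0.523, -0.1755, 0.0623]
tool_rot: [3.141, 0.001, 1.571]
contact_force: [-0.2, -4.1, 8.0]
opening: 0.0215
```

{"op": "apply_moves", "data": {
  "increments": [
    {"grip":0.15,"linear":[-0.1,0.2,0],"turn":[0,0,0]},
    {"grip":0.15,"linear":[-0.1,0.4,0],"turn":[0,0,0]}
  ]
}}

```text
time: 22.65
tool_pos: [0.5229, -0.1752, 0.0623]
tool_rot: [3.141, 0.002, 1.571]
contact_force: [0.1, -4.4, 7.7]
opening: 0.0211
```

{"op": "apply_moves", "data": {
  "increments": [
    {"grip":0.15,"linear":[-0.1,0.2,0],"turn":[0,0,0]},
    {"grip":0.15,"linear":[-0.1,0.4,0],"turn":[0,0,0]}
  ]
}}

```text
time: 22.85
tool_pos: [0.5229, -0.175, 0.0623]
tool_rot: [3.141, 0.002, 1.571]
contact_force: [0.4, -5.5, 8.4]
opening: 0.0214
```

{"op": "apply_moves", "data": {
  "increments": [
    {"grip":0.15,"linear":[-0.1,0.2,0],"turn":[0,0,0]},
    {"grip":0.15,"linear":[-0.1,0.4,0],"turn":[0,0,0]}
  ]
}}

```text
time: 23.05
tool_pos: [0.5228, -0.1748, 0.0624]
tool_rot: [3.14, 0.002, 1.571]
contact_force: [0.7, -5.1, 7.3]
opening: 0.0214
```

{"op": "apply_moves", "data": {
  "increments": [
    {"grip":0.15,"linear":[-0.1,0.2,0],"turn":[0,0,0]},
    {"grip":0.15,"linear":[-0.1,0.5,0],"turn":[0,0,0]}
  ]
}}

```text
time: 23.25
tool_pos: [0.5227, -0.1744, 0.0623]
tool_rot: [3.14, 0.002, 1.571]
contact_force: [0.8, -6.9, 6.8]
opening: 0.0217
```

{"op": "apply_moves", "data": {
  "increments": [
    {"grip":0.15,"linear":[0,0,0],"turn":[0,0,0]}
  ]
}}

```text
time: 23.35
tool_pos: [0.5227, -0.1744, 0.0624]
tool_rot: [3.14, 0.002, 1.571]
contact_force: [0.6, -7.3, 6.6]
opening: 0.0213
```

{"op": "apply_moves", "data": {
  "increments": [
    {"grip":0.15,"linear":[0,-0.4,0],"turn":[0,0,0]},
    {"grip":0.15,"linear":[0,-0.8,0],"turn":[0,0,0]},
    {"grip":0.15,"linear":[0,-0.8,0],"turn":[0,0,0]}
  ]
}}

```text
time: 23.65
tool_pos: [0.5227, -0.1745, 0.0623]
tool_rot: [3.14, 0.001, 1.57]
contact_force: [1.0, -2.9, 7.6]
opening: 0.0212
```

{"op": "apply_moves", "data": {
  "increments": [
    {"grip":0.15,"linear":[0,-0.3,0],"turn":[0,0,0]},
    {"grip":0.3,"linear":[0,-0.3,0],"turn":[0,0,0]},
    {"grip":0.45,"linear":[0,-0.3,0],"turn":[0,0,0]},
    {"grip":0.55,"linear":[0,-0.3,0],"turn":[0,0,0]},
    {"grip":0.55,"linear":[0,-0.3,0],"turn":[0,0,0]}
  ]
}}

```text
time: 24.15
tool_pos: [0.5216, -0.1737, 0.0612]
tool_rot: [-3.14, -0.001, 1.571]
contact_force: [-1.1, 0.1, -0.5]
opening: 0.0468
```

{"op": "apply_moves", "data": {
  "increments": [
    {"grip":0.55,"linear":[0,0,10],"turn":[0,0,0]},
    {"grip":0.55,"linear":[0,0,35],"turn":[0,0,0]},
    {"grip":0.55,"linear":[0,0,65],"turn":[0,0,0]},
    {"grip":0.55,"linear":[-10,-5,90],"turn":[0,0,0]},
    {"grip":0.55,"linear":[-30,-15,105],"turn":[0,0,0]},
    {"grip":0.55,"linear":[-50,-25,110],"turn":[0,0,0]},
    {"grip":0.55,"linear":[-60,-30,110],"turn":[0,0,0]},
    {"grip":0.55,"linear":[-60,-30,110],"turn":[0,0,0]}
  ]
}}

```text
time: 24.95
tool_pos: [0.4612, -0.2045, 0.1721]
tool_rot: [3.142, -0.0, 1.569]
contact_force: [-0.5, -0.2, 0.6]
opening: 0.0502
```

```bash
python3 - <<'E'
from ov import *
from tab import *
o=observe();print(o["time"],o["tool_pos"],o["contact_force"],o["opening"])
ax=np.array([.571,.0605]); w=16.64;a=-3.265-w/12
p=ax+.1*np.array([np.cos(a),np.sin(a)]);print(p)
for n,c in (("top",(190,390,130,275)),("scene",(170,370,170,315))):
    im=read_camera(n);cv2.imwrite("pics/%sa.png"%n,im[:,:,::-1])
    overlay("pics/%sa.png"%n,n,"pics/%sao.png"%n,c,[(p,.034,.064,(0,255,0)),((.5227,-.1745),.011,.0965,(0,255,0))],4)
E
```

```text
24.95 [ 0.46120474 -0.20452051  0.17208146] [-0.49166726 -0.22622207  0.60352595] 0.05021312252886185
[0.5649315 0.1603157]
```

View pics/topao.png

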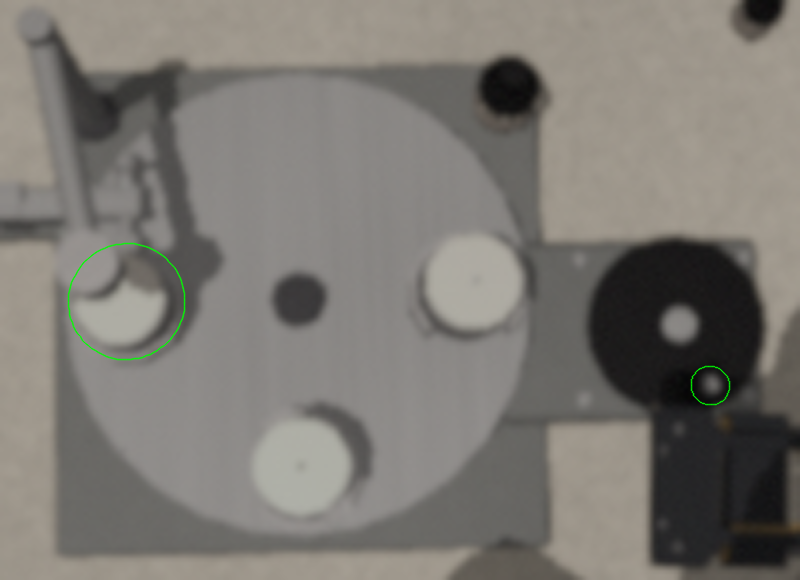

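View pics/sceneao.png

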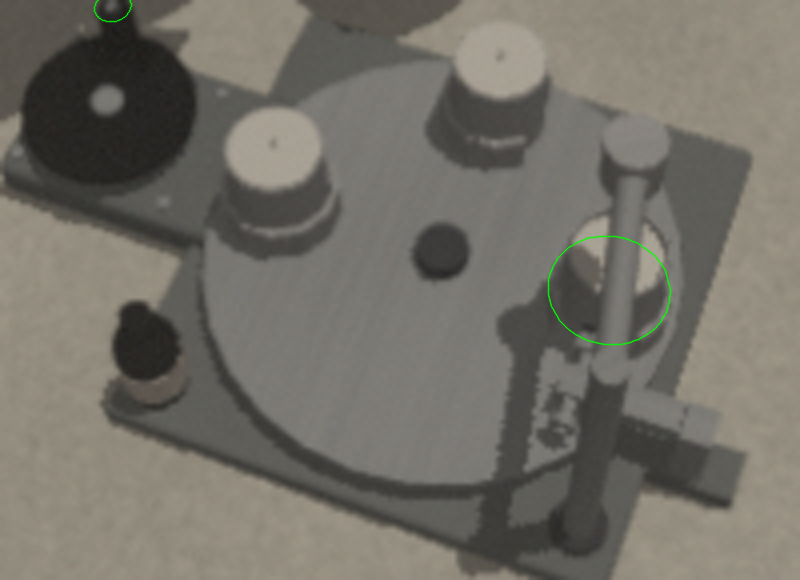

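```bash
python3 - <<'E'
from cell import *
o=observe();print(o["time"],o["qvel"].round(3));print(hand_in())
E
```

```text
25.05 [ 0.013  0.012 -0.009  0.002 -0.001 -0.   ]
the job is handed in; nothing more can be done
None
```

The tin is in the empty holder, has been wound about 2.65 clockwise turns round to the stop, and the crank is let go. I handed the job in at 25.05 s; it gave no verdict.

- **Placing:** the tin went into the holder with no contact force and was let go there. The scene and top pictures both showed it upright inside the holder.
- **First contact with the stop:** I overran. The 2 mm steps pushed the handle force to 11.4 N, against about 3.5–4 N when running free. Taking 2 N at the handle per 10 N at the stop, that puts the tin at about 35 N, near the 40 N dent limit. I could not check for a dent directly.
- **Correction:** I wound back until the load was gone, then crept forward again in steps of 0.2–0.3 mm. This time I stopped at about 7 N on the handle, which works out to roughly 18 N on the tin.
- **Disagreement in the numbers:** the force rose by about 10–12 N per mm of handle travel, not the 5 N stated. The 18 N could be off by about 5 N or more, but it should still lie within 2–35 N.
- **Last checks:**
  - The handle sat within 1 mm of where I left it.
  - The tin was in the holder under the nozzle, about 2–3 mm back against the holder's rear wall.
  - The gripper was clear, with about 0.5 N of sensor noise.
  - Nothing else in the cropped pictures appeared to have moved. The bystanders outside those crops (the spoon, jar, bottle_b and bottle_c) I did not re-check.

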